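# Bridge the busbar flags, run the guarded test, tidy the pins

### The arm

A 6-joint arm with a two-finger parallel gripper is mounted at the origin on the work surface. World frame = base frame: x ahead of the robot, y to its left, z up, the work surface at z = 0. Lengths are in m, angles in rad, forces in N, time in s.
With the tool pointing down it reaches from about 0.25 to 0.775 m from the base axis. Payload 8.9 kg.
Tool frame: the origin (TCP) lies between the finger pads; the fingertips stand 22 mm ahead of it and the grasp point (between the pads) lies 3 mm ahead of it; z points along the fingers, x is the direction in which the jaws open and shut, and the axes are right-handed (so a half turn about z gives the same grasp; the last joint's range is limited). The gripper opens to 85 mm and grips with 20 to 120 N. Pads are 22 mm wide; open, the fingers measure 114 mm over their backs; the gripper's body (76 mm by 85 mm) begins 54 mm behind the grasp point. The pads swing forward as they close: fully open they stand 13 mm farther back than shut.
Start: joints at [1.082, 0.291, -0.153, 1.127, 0, 1.431], TCP at [0.18, 0.493, 0.253] pointing down, gripper open.
Joint ranges: [-2.52, 2.52], [-0.91, 1.74], [-1.3, 1.37], [-1.96, 2.02], [-1.52, 1.47], [-3.14, 3.14]. Speed limits (rad/s): [2.22, 2.22, 2.79, 3.14, 3.14, 3.14].

### API

Orientations are given as a rotation vector (axis times angle).
In Python, from bench import robot gives the robot as it stands.
- The arm moves only by the tool arm_command, never from a script. Its argument "commands" is a list of rows, each an object of numbers: "ax", "ay", "az": the turn, a rotation vector about the tool's x, y, z scaled (see below); "x", "y", "z": the shift along the tool's x, y, z scaled (see below); "grip": the opening, from 0 (shut) to 1 (fully open). In form: [{"ax": .., "ay": .., "az": .., "x": .., "y": .., "z": .., "grip": ..}, ...]. A call has 1 to 10 rows; each row is the pose to reach, as a shift and turn from the pose measured when the call began, along the tool's axes at that moment, turning the shorter way round; what a row does not reach only later rows make up. The controller multiplies each number of a shift by 30 cm and each number of a turn by 360 degrees. A row lasts 1/10 s, in which the tool goes at most 50 mm and 8.59 degrees, less where a joint would pass 70% of its speed; a pose out of reach is approached as far as the arm can. A call with a number of a shift or a turn outside -1 to 1 is refused whole. A call with a gripper value outside its range is refused whole. The fingers move at their own pace and stop on an object; "newtons" is the grip in N (left out, the last holds). Time passes only in rows, so rows that repeat a pose let the fingers close. It gives the time, the measured TCP pose, the force and the opening at its end, in the units of the state.
- robot.observe(): the state, without advancing time (a new reading comes with each control period).
- robot.capture(name): name is "scene" or "side" or "wrist"; returns a dict with "image" (480x640x3 uint8, red, green, blue), "range_z" (480x640 float32, m along the optical axis (not along the pixel's ray), 0 where there is no reading), "fx", "fy", "cx", "cy" (pixels), "rvec" (rotation vector, rad) and "tvec" (3), from world to camera coordinates, as OpenCV has them; the wrist camera has in their place "T_tool_cam" (4x4, takes a point from camera to tool coordinates, whose origin is the TCP and whose axes are the tool frame's). Camera axes: x right, y down, z forward; pixel columns grow to the right and rows downward; lengths in m; the calibration is good to about 2 mm. A picture is of the moment at which its call begins: read the wrist's pose just before it.
- robot.close_job(): hands the job in, once; it reports no verdict.
The state is a dict: "time": time; "q": joint angles; "qvel": joint speeds; "effort": joint torques, N m; "tcp_pos": TCP position; "ee_rot": TCP orientation; "contact_force": force on the tool from outside, world axes, zero at the start; "torque": the same for the moment, N m; "finger_gap": opening from 0.0 (shut) to 1.0 (fully open).
Only numpy, scipy, OpenCV 4.12 (cv2) and the standard library are available. Lean on these libraries where they do the work, as an engineer would, in place of code of your own. Each camera call takes 0.05 s, during which the arm holds its last target. There are 200 camera calls.

### The job

Bridge the copper flags on the test block: push each grey-handled bridging pin on the bench through both flags of a pair, one pin to a pair, any pair, until its handle is up against the front flag, and let go. With all the pins in, flip the control box's guard up and over until it stays, press the start button fully down for a moment, then shut the guard, pull all the pins and lay them in the steel tray, wholly inside. Leave everything else on the bench where it is.

Things in the scene. Friction and masses are not known exactly. Their poses are not given: they have to be found in the camera images.
- block: busbar test block fixed to the bench (place and yaw vary): black base 85 (x) x 200 (y) x 12 mm carrying three pairs of upright copper flags side by side at 75 mm pitch along y; grey insulators up to 30 mm high under them. Each pair is two flags one behind the other, holes in line, front faces at block x = -20 and +12 mm. Origin: centre of the underside; x points away from the robot.
- pair0 (a point): centre of the hole in the front face of the front flag of the right-hand (-y) pair; x axis = direction in which a pin is pushed in (level, away from the robot), z up. Each flag is 34 mm wide, 5 mm thick, its top 80 mm above the bench; the round hole is 13 mm across, 65 mm above the bench
- pair1 (a point): centre of the hole in the front face of the front flag of the middle pair; x axis = direction in which a pin is pushed in (level, away from the robot), z up. Each flag is 34 mm wide, 5 mm thick, its top 80 mm above the bench; the round hole is 13 mm across, 65 mm above the bench
- pair2 (a point): centre of the hole in the front face of the front flag of the left-hand (+y) pair; x axis = direction in which a pin is pushed in (level, away from the robot), z up. Each flag is 34 mm wide, 5 mm thick, its top 80 mm above the bench; the round hole is 13 mm across, 65 mm above the bench
- pinA_grip (a point): bridging pin A (2 or 3 of three alike pins are present; about 70 g): grey square handle 50 mm long, 22 x 22 mm, with a steel rod 9 mm in diameter, 58 mm long, out of its front end. It starts lying on the bench, axis 11 mm above it, the rod pointing roughly away from the robot. This point: centre of the handle; x axis runs along the rod to its tip
- pinA_tip (a point): end of the rod of pin A, 83 mm from the handle's centre along x; last 10 mm tapered. With the pin home in a pair the tip is 58 mm past the front flag's front face; let go there, the pin droops up to 8 degrees at the handle and stays
- pinB_grip (a point): bridging pin B (2 or 3 of three alike pins are present; about 70 g): grey square handle 50 mm long, 22 x 22 mm, with a steel rod 9 mm in diameter, 58 mm long, out of its front end. It starts lying on the bench, axis 11 mm above it, the rod pointing roughly away from the robot. This point: centre of the handle; x axis runs along the rod to its tip
- pinB_tip (a point): end of the rod of pin B, 83 mm from the handle's centre along x; last 10 mm tapered. With the pin home in a pair the tip is 58 mm past the front flag's front face; let go there, the pin droops up to 8 degrees at the handle and stays
- pinC_grip (a point): bridging pin C (2 or 3 of three alike pins are present; about 70 g): grey square handle 50 mm long, 22 x 22 mm, with a steel rod 9 mm in diameter, 58 mm long, out of its front end. It starts lying on the bench, axis 11 mm above it, the rod pointing roughly away from the robot. This point: centre of the handle; x axis runs along the rod to its tip
- pinC_tip (a point): end of the rod of pin C, 83 mm from the handle's centre along x; last 10 mm tapered. With the pin home in a pair the tip is 58 mm past the front flag's front face; let go there, the pin droops up to 8 degrees at the handle and stays
- control: grey control box fixed to the bench (it and the tray may trade sides of the block; yaw varies): 100 x 100 x 45 mm, two upright steel cheeks 24 mm high on its top 76 mm apart, the start button between them, and over it a hinged guard. Origin: centre of the underside; x points away from the robot.
- guard_hinge (a point): centre of the guard's hinge line, which runs along the control box's y, 35 mm behind the box's centre, 72 mm above the bench. The guard is an aluminium plate 70 mm wide, 3 mm thick, reaching 70 mm in front of the hinge, weight 70 g; its frame turns with it
- guard_bar (a point): point to grip on the guard: on the axis of a black bar 10 x 10 mm that sticks out from the middle of the cover's front edge, in the cover's plane, from 68 to 108 mm from the hinge; this point is 95 mm from the hinge. Shut, the bar lies 73 mm above the bench; its outer 22 mm overhang the front of the box, nothing below. x axis: along the bar to the hinge
- guard (a joint): guard hinge angle in rad: 0 = shut, cover level over the button; grows as the front edge is lifted up and over, away from the robot; stop at 1.9. Light hinge: let go below about 1.5 it falls shut, past 1.65 it falls back against the stop and stays
- start (a joint): travel of the start button in m: 0 = up, 0.006 = fully down (about 5 N), springs back
- start_top (a point): centre of the top of the start button: black, 26 mm across, 67 mm above the bench, 43 mm in front of the hinge line, pressed straight down
- tray: open steel tray fixed to the bench, 170 (x) x 200 (y) mm outside, 22 mm high, walls and floor 4 mm. Origin: centre of the underside
- breaker3: three-pole modular circuit breaker, white plastic, 68 x 54 x 75 mm, loose bystander
- breaker2: two-pole modular circuit breaker, white plastic, 68 x 36 x 75 mm, loose bystander
- tape: roll of black tape lying flat, 60 mm across, 18 mm high, loose bystander
- terminals: grey terminal strip, 50 x 22 x 26 mm, loose bystander
- driver: screwdriver with black handle, lying flat, loose bystander; origin under the middle of its length
- link: flat copper link, 90 x 25 x 6 mm with two 10 mm holes, loose bystander (not a pin)
- carton: small cardboard carton, 70 x 110 x 50 mm, loose bystander
Mind the look-alikes: they are no part of the job. What is shaped like the part that bears pinB_grip but green is not meant.

How it is judged:
On the way, in this order (a step that is already met when the one before it is completed fails the run):
1. every pin present is pushed through both flags of a pair, handle within 12 mm of the front flag, and let go (((x of pinA_tip in the frame of pair0 between 0.046 and 0.065 m and y of pinA_tip in the frame of pair0 between -0.014 and 0.014 m and z of pinA_tip in the frame of pair0 between -0.014 and 0.014 m) or (x of pinA_tip in the frame of pair1 between 0.046 and 0.065 m and y of pinA_tip in the frame of pair1 between -0.014 and 0.014 m and z of pinA_tip in the frame of pair1 between -0.014 and 0.014 m) or (x of pinA_tip in the frame of pair2 between 0.046 and 0.065 m and y of pinA_tip in the frame of pair2 between -0.014 and 0.014 m and z of pinA_tip in the frame of pair2 between -0.014 and 0.014 m)) and ((x of pinB_tip in the frame of pair0 between 0.046 and 0.065 m and y of pinB_tip in the frame of pair0 between -0.014 and 0.014 m and z of pinB_tip in the frame of pair0 between -0.014 and 0.014 m) or (x of pinB_tip in the frame of pair1 between 0.046 and 0.065 m and y of pinB_tip in the frame of pair1 between -0.014 and 0.014 m and z of pinB_tip in the frame of pair1 between -0.014 and 0.014 m) or (x of pinB_tip in the frame of pair2 between 0.046 and 0.065 m and y of pinB_tip in the frame of pair2 between -0.014 and 0.014 m and z of pinB_tip in the frame of pair2 between -0.014 and 0.014 m)) and ((x of pinC_tip in the frame of pair0 between 0.046 and 0.065 m and y of pinC_tip in the frame of pair0 between -0.014 and 0.014 m and z of pinC_tip in the frame of pair0 between -0.014 and 0.014 m) or (x of pinC_tip in the frame of pair1 between 0.046 and 0.065 m and y of pinC_tip in the frame of pair1 between -0.014 and 0.014 m and z of pinC_tip in the frame of pair1 between -0.014 and 0.014 m) or (x of pinC_tip in the frame of pair2 between 0.046 and 0.065 m and y of pinC_tip in the frame of pair2 between -0.014 and 0.014 m and z of pinC_tip in the frame of pair2 between -0.014 and 0.014 m)) and contact force between each of pinA, pinB, pinC and the fingers below 0.2 N), for 0.2 s.
2. the guard is flipped up, past 1.65 rad, and stays with nothing touching it (value of joint guard above 1.65 rad and contact force between guard and the fingers below 0.1 N), for 0.2 s.
3. the start button is pressed to within 1.2 mm of fully down, guard up and all pins still in (value of joint start above 0.0048 m and value of joint guard above 1.5 rad and ((x of pinA_tip in the frame of pair0 between 0.046 and 0.065 m and y of pinA_tip in the frame of pair0 between -0.014 and 0.014 m and z of pinA_tip in the frame of pair0 between -0.014 and 0.014 m) or (x of pinA_tip in the frame of pair1 between 0.046 and 0.065 m and y of pinA_tip in the frame of pair1 between -0.014 and 0.014 m and z of pinA_tip in the frame of pair1 between -0.014 and 0.014 m) or (x of pinA_tip in the frame of pair2 between 0.046 and 0.065 m and y of pinA_tip in the frame of pair2 between -0.014 and 0.014 m and z of pinA_tip in the frame of pair2 between -0.014 and 0.014 m)) and ((x of pinB_tip in the frame of pair0 between 0.046 and 0.065 m and y of pinB_tip in the frame of pair0 between -0.014 and 0.014 m and z of pinB_tip in the frame of pair0 between -0.014 and 0.014 m) or (x of pinB_tip in the frame of pair1 between 0.046 and 0.065 m and y of pinB_tip in the frame of pair1 between -0.014 and 0.014 m and z of pinB_tip in the frame of pair1 between -0.014 and 0.014 m) or (x of pinB_tip in the frame of pair2 between 0.046 and 0.065 m and y of pinB_tip in the frame of pair2 between -0.014 and 0.014 m and z of pinB_tip in the frame of pair2 between -0.014 and 0.014 m)) and ((x of pinC_tip in the frame of pair0 between 0.046 and 0.065 m and y of pinC_tip in the frame of pair0 between -0.014 and 0.014 m and z of pinC_tip in the frame of pair0 between -0.014 and 0.014 m) or (x of pinC_tip in the frame of pair1 between 0.046 and 0.065 m and y of pinC_tip in the frame of pair1 between -0.014 and 0.014 m and z of pinC_tip in the frame of pair1 between -0.014 and 0.014 m) or (x of pinC_tip in the frame of pair2 between 0.046 and 0.065 m and y of pinC_tip in the frame of pair2 between -0.014 and 0.014 m and z of pinC_tip in the frame of pair2 between -0.014 and 0.014 m))), for 0.1 s.
4. the guard is shut again (value of joint guard below 0.08 rad), for 0.2 s.
At the end, for the whole second after the job is handed in: guard shut (below 0.08 rad), start button up, every pin present lying at rest wholly inside the tray, its handle's centre less than 45 mm above the bench (value of joint guard below 0.08 rad and value of joint start below 0.002 m and x of pinA_grip in the frame of tray between -0.083 and 0.083 m and y of pinA_grip in the frame of tray between -0.098 and 0.098 m and x of pinA_tip in the frame of tray between -0.087 and 0.087 m and y of pinA_tip in the frame of tray between -0.1 and 0.1 m and height (world z) of each of pinA_grip, pinB_grip, pinC_grip below 0.045 m and linear speed of each of pinA, pinB, pinC below 0.02 m/s and x of pinB_grip in the frame of tray between -0.083 and 0.083 m and y of pinB_grip in the frame of tray between -0.098 and 0.098 m and x of pinB_tip in the frame of tray between -0.087 and 0.087 m and y of pinB_tip in the frame of tray between -0.1 and 0.1 m and x of pinC_grip in the frame of tray between -0.083 and 0.083 m and y of pinC_grip in the frame of tray between -0.098 and 0.098 m and x of pinC_tip in the frame of tray between -0.087 and 0.087 m and y of pinC_tip in the frame of tray between -0.1 and 0.1 m); the robot touches nothing.
It fails at once if something else on the bench (breakers, tape, terminal strip, screwdriver, copper link, carton) moved by more than 50 mm (distance of any of breaker3, breaker2, tape, terminals, driver, link, carton from where it was at the start of the episode above 0.05 m).
Of pinA, pinB, pinC only 2 to 3 are there at a start; the rules pass over those that are not, and their reading is None.
At some moment in a run one of pinA, pinB, pinC may be knocked a few centimetres aside while the robot is not near it.
It also fails if it takes over 210 s, if anything falls off the work surface, if the arm or the gripper's body presses on something with over 40 N, if the wrist force passes 120 N, or if a joint passes its speed limit or range.

## Working session

There is one attempt and no reset: what is moved stays moved. The work goes in short steps, Python scripts to look and compute and a tool call to move; the robot and the scene stay as the last step left them, time stands still between calls to the robot, and variables do not carry over. Pictures are saved under pics/ and viewed, about 12 in all and at most 16, crops included, and the job is handed in when it is done.

Besides the shell and the picture viewer there is one more tool, called in YAML: its name, and indented under it one key for each argument. arm_command: Moves the arm, as the interface text tells. Shifts and turns lie within -1 to 1; 1 stands for 30 cm of shift or 360 degrees of turn. Its arguments: {"type":"object","properties":{"commands":{"type":"array","items":{"type":"object","properties":{"ax":{"type":"number","minimum":-1,"maximum":1},"ay":{"type":"number","minimum":-1,"maximum":1},"az":{"type":"number","minimum":-1,"maximum":1},"x":{"type":"number","minimum":-1,"maximum":1},"y":{"type":"number","minimum":-1,"maximum":1},"z":{"type":"number","minimum":-1,"maximum":1},"grip":{"type":"number"}}}},"newtons":{"type":"number"}},"required":["commands"]}

```bash
mkdir -p pics
cat > h.py <<'E'
import numpy as np, cv2
from scipy.spatial.transform import Rotation as R
from bench import robot
def cap(n):
    s=robot.observe(); c=robot.capture(n)
    if n=='wrist':
        T=np.eye(4);T[:3,:3]=R.from_rotvec(s['ee_rot']).as_matrix();T[:3,3]=s['tcp_pos'];W=T@np.array(c['T_tool_cam'])
    else:
        W=np.eye(4);Rm=R.from_rotvec(c['rvec']).as_matrix();W[:3,:3]=Rm.T;W[:3,3]=-Rm.T@np.array(c['tvec']).ravel()
    c['W']=W
    return c
def save(c,f): cv2.imwrite('pics/'+f,cv2.cvtColor(c['image'],cv2.COLOR_RGB2BGR))
def ray(c,u,v,z):
    d=c['W'][:3,:3]@np.array([(u-c['cx'])/c['fx'],(v-c['cy'])/c['fy'],1.]);o=c['W'][:3,3]
    return o+d*(z-o[2])/d[2]
def cloud(c):
    v,u=np.mgrid[:480,:640];z=c['range_z']
    p=np.stack([(u-c['cx'])/c['fx']*z,(v-c['cy'])/c['fy']*z,z],-1)
    P=p@c['W'][:3,:3].T+c['W'][:3,3]; P[z<=0]=np.nan
    return P
def proj(c,p):
    q=np.linalg.inv(c['W'])@np.append(p,1);return c['fx']*q[0]/q[2]+c['cx'],c['fy']*q[1]/q[2]+c['cy']
def go(p,Rm,step=False):
    """shift/turn in command units to TCP position p, rotation matrix Rm"""
    s=robot.observe();R0=R.from_rotvec(s['ee_rot'])
    d=R0.inv().apply(np.array(p)-s['tcp_pos'])/0.3
    a=(R0.inv()*R.from_matrix(Rm)).as_rotvec()/(2*np.pi)
    print('xyz',d.round(4),'a',a.round(4))
def st():
    s=robot.observe();print(round(s['time'],2),'tcp',np.round(s['tcp_pos'],4),'q',np.round(s['q'],3),'F',np.round(s['contact_force'],2),'gap',round(s['finger_gap'],3));print(R.from_rotvec(s['ee_rot']).as_matrix().round(3).tolist())
E
python3 - <<'E'
from h import *
st()
for n in ['scene','side','wrist']:
    c=cap(n);save(c,n+'0.png');np.savez(n+'0.npz',**c);print(n,c['W'].round(3).tolist(),c['fx'])
E
```

```text
0.0 tcp [0.1797 0.4928 0.2527] q [ 1.082  0.291 -0.154  1.127  0.     1.432] F [ 0.25  0.2  -0.02] gap 1.0
[[0.343, 0.939, -0.001], [0.939, -0.343, -0.001], [-0.001, -0.0, -1.0]]
scene [[0.888, 0.301, -0.348, 0.934], [0.46, -0.606, 0.65, -0.739], [-0.015, -0.737, -0.676, 0.88], [0.0, 0.0, 0.0, 1.0]] 621.192313729711
side [[0.778, -0.339, 0.528, 0.082], [-0.627, -0.445, 0.639, -0.527], [0.018, -0.829, -0.56, 0.546], [0.0, 0.0, 0.0, 1.0]] 462.76024188385713
wrist [[0.342, 0.899, 0.273, 0.111], [0.94, -0.327, -0.101, 0.519], [-0.002, 0.291, -0.957, 0.374], [0.0, 0.0, 0.0, 1.0]] 356.5311899076508
```

View pics/scene0.png

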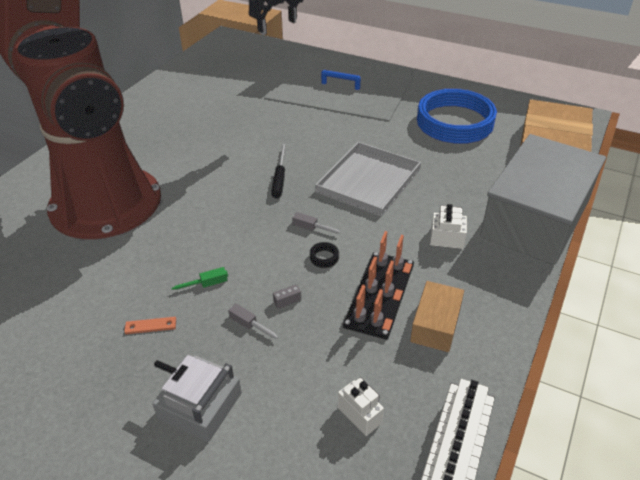

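View pics/side0.png

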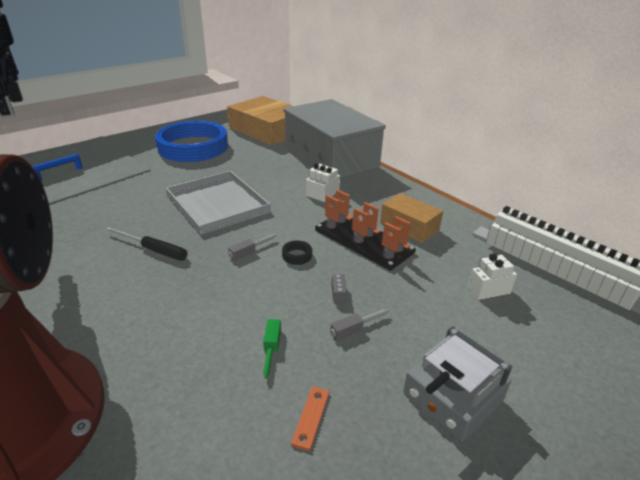

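The scene shows two grey pins, with handles at scene (305,222) and (245,317). Possible mix-ups are the green-handled pin at (213,277), the terminal strip at (287,295) and the screwdriver at (279,180). The block is at (380,295), the control box at (198,390) and the tray at (368,178).

Run:
```python
from h import *
H=np.zeros((900,1100),np.float32)  # 1mm: x -0.05..0.85 rows, y 0.55..-0.55
C=np.zeros((900,1100,3),np.uint8)
for n in ['side','scene']:
    c=dict(np.load(n+'0.npz'));P=cloud(c);im=c['image']
    ok=~np.isnan(P[...,0]);p=P[ok];k=im[ok]
    i=((p[:,0]+.05)*1000).astype(int);j=((.55-p[:,1])*1000).astype(int)
    m=(i>=0)&(i<900)&(j>=0)&(j<1100)&(p[:,2]<.2)
    o=np.argsort(p[m,2]);i,j,zz,kk=i[m][o],j[m][o],p[m,2][o],k[m][o]
    up=zz>=H[i,j];H[i[up],j[up]]=zz[up];C[i[up],j[up]]=kk[up]
C=cv2.dilate(C,np.ones((3,3)));cv2.imwrite('pics/top.png',cv2.resize(cv2.cvtColor(C[::-1],cv2.COLOR_RGB2BGR),(800,654)) [:600])
M=(H>.006).astype(np.uint8);M=cv2.morphologyEx(M,cv2.MORPH_CLOSE,np.ones((5,5)))
n,L,S,Cc=cv2.connectedComponentsWithStats(M)
for q in range(1,n):
    if S[q,4]>300:
        pts=np.argwhere(L==q).astype(np.float32);r=cv2.minAreaRect(pts)
        print('xy',np.round([r[0][0]/1000-.05,.55-r[0][1]/1000],3),'wh',np.round(r[1]),'ang',round(r[2],1),'zmax',H[L==q].max().round(3),C[L==q].mean(0).round())
```

```text
xy [ 0.051 -0.04 ] wh [126. 242.] ang 39.0 zmax 0.2 [72. 47. 44.]
xy [0.044 0.105] wh [63. 15.] ang 24.4 zmax 0.015 [86. 52. 47.]
xy [0.276 0.319] wh [93. 10.] ang 65.6 zmax 0.019 [138. 141. 140.]
xy [ 0.32  -0.241] wh [31. 91.] ang 55.0 zmax 0.011 [193. 117.  87.]
xy [0.321 0.221] wh [109.  29.] ang 64.4 zmax 0.03 [51. 52. 52.]
xy [ 0.341 -0.117] wh [ 30. 112.] ang 41.3 zmax 0.025 [ 64. 133.  77.]
xy [0.499 0.334] wh [176. 210.] ang 4.3 zmax 0.025 [128. 130. 130.]
xy [0.467 0.128] wh [115.  29.] ang 0.0 zmax 0.025 [116. 114. 115.]
xy [ 0.485 -0.337] wh [104. 129.] ang 88.4 zmax 0.081 [151. 151. 154.]
xy [ 0.488 -0.158] wh [114.  26.] ang 11.3 zmax 0.025 [123. 120. 122.]
xy [ 0.513 -0.077] wh [30. 52.] ang 36.4 zmax 0.028 [121. 118. 120.]
xy [0.522 0.058] wh [64. 61.] ang 30.3 zmax 0.021 [51. 53. 52.]
xy [0.661 0.015] wh [206.  90.] ang 82.2 zmax 0.083 [81. 62. 57.]
xy [0.723 0.222] wh [65. 74.] ang 72.5 zmax 0.077 [168. 169. 163.]
xy [ 0.734 -0.235] wh [75. 41.] ang 23.6 zmax 0.078 [196. 196. 190.]
xy [ 0.78  -0.006] wh [117.  75.] ang 82.9 zmax 0.055 [170. 133.  93.]
xy [0.812 0.374] wh [255.  73.] ang 90.0 zmax 0.124 [123. 125. 125.]
xy [0.814 0.544] wh [12. 59.] ang 90.0 zmax 0.071 [123.  96.  65.]
```

View pics/top.png

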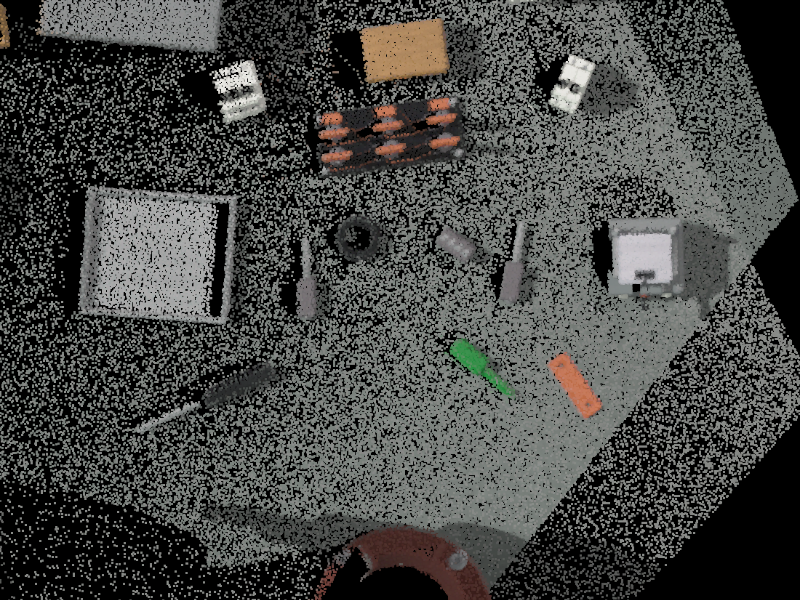

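```bash
cat >> h.py <<'E'
def D(deg):
    a=np.radians(deg);return np.array([[-np.sin(a),np.cos(a),0],[np.cos(a),np.sin(a),0],[0,0,-1]])
E
python3 - <<'E'
from h import *
print('above left pin');go([0.43,0.128,0.20],D(0))
E
```

```text
above left pin
xyz [-0.8569  1.2004  0.177 ] a [-0.      0.0001 -0.0557]
```

arm_command:
  commands:
    - {"x": -0.4,"y": 0.6,"az": -0.0557,"grip": 1}
    - {"x": -0.4,"y": 0.6,"az": -0.0557}
    - {"x": -0.4,"y": 0.6,"az": -0.0557}
    - {"x": -0.4,"y": 0.6,"az": -0.0557}
    - {"x": -0.8,"y": 1,"z": 0.1,"az": -0.0557}
    - {"x": -0.857,"y": 1,"z": 0.1,"az": -0.0557}
    - {"x": -0.857,"y": 1,"z": 0.1,"az": -0.0557}
    - {"x": -0.857,"y": 1,"z": 0.1,"az": -0.0557}
    - {"x": -0.857,"y": 1,"z": 0.177,"az": -0.0557}
    - {"x": -0.857,"y": 1,"z": 0.177,"az": -0.0557}

```text
$.commands[0]: bad value
```

```bash
cat >> h.py <<'E'
def pin(c,near,r=.09):
    """pin (handle centre xy, yaw deg) near xy, from depth (handle top 22 mm, rod top 15 mm)"""
    P=cloud(c);im=c['image'].astype(int);m=(np.hypot(P[...,0]-near[0],P[...,1]-near[1])<r)&(im.max(-1)-im.min(-1)<25)
    h=P[m&(P[...,2]>.018)&(P[...,2]<.028)][:,:2];b=P[m&(P[...,2]>.009)&(P[...,2]<.028)][:,:2]
    rr=cv2.minAreaRect(h.astype(np.float32)*1000);a=cv2.minAreaRect(b.astype(np.float32)*1000)
    cen=np.array(rr[0])/1000;_,_,vt=np.linalg.svd(b-b.mean(0),full_matrices=False);d=vt[0]*np.sign(vt[0,0])
    far=(b-cen)@d
    print('handle',cen.round(4),'wh',np.round(rr[1],1),'yaw',np.degrees(np.arctan2(d[1],d[0])).round(1),'rect ang',round(rr[2],1),'extent',far.min().round(3),far.max().round(3),'n',len(h),len(b))
E
python3 - <<'E'
from h import *
st();c=cap('wrist');save(c,'w1.png');pin(c,(.45,.128));go([0.43,0.128,0.20],D(0))
E
```

```text
0.15 tcp [0.1798 0.493  0.2529] q [ 1.082  0.291 -0.154  1.127 -0.     1.431] F [ 0.34 -0.57  1.02] gap 1.003
[[0.343, 0.939, -0.0], [0.939, -0.343, -0.001], [-0.001, -0.0, -1.0]]
handle [0.4236 0.1351] wh [29.8 20.7] yaw 30.8 rect ang 63.3 extent -0.014 0.025 n 238 443
xyz [-0.857   1.2004  0.1771] a [-0.      0.0001 -0.0557]
```

View pics/w1.png

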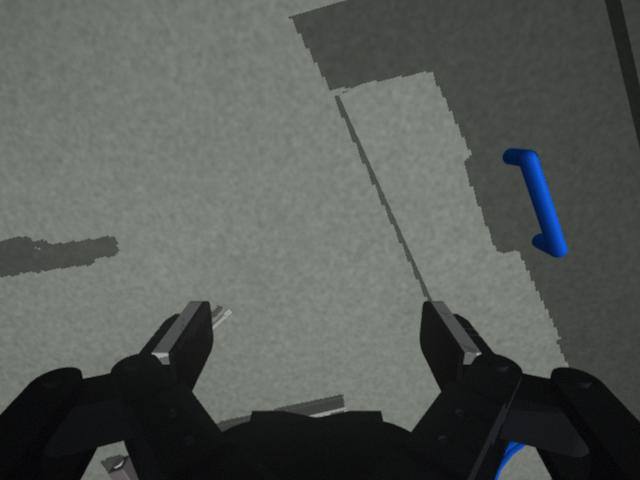

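The first move was refused because every key has to be given in each row, so this picture still shows the start pose. It shows the fingers at the bottom (190,330)/(450,330). The wrist camera therefore sees the area behind the tool (its -y side).

arm_command:
  commands:
    - {"ax": 0,"ay": 0,"az": -0.0557,"x": -0.4,"y": 0.6,"z": 0,"grip": 1}
    - {"ax": 0,"ay": 0,"az": -0.0557,"x": -0.4,"y": 0.6,"z": 0,"grip": 1}
    - {"ax": 0,"ay": 0,"az": -0.0557,"x": -0.4,"y": 0.6,"z": 0,"grip": 1}
    - {"ax": 0,"ay": 0,"az": -0.0557,"x": -0.4,"y": 0.6,"z": 0,"grip": 1}
    - {"ax": 0,"ay": 0,"az": -0.0557,"x": -0.857,"y": 1,"z": 0.1,"grip": 1}
    - {"ax": 0,"ay": 0,"az": -0.0557,"x": -0.857,"y": 1,"z": 0.1,"grip": 1}
    - {"ax": 0,"ay": 0,"az": -0.0557,"x": -0.857,"y": 1,"z": 0.1,"grip": 1}
    - {"ax": 0,"ay": 0,"az": -0.0557,"x": -0.857,"y": 1,"z": 0.1,"grip": 1}
    - {"ax": 0,"ay": 0,"az": -0.0557,"x": -0.857,"y": 1,"z": 0.1,"grip": 1}
    - {"ax": 0,"ay": 0,"az": -0.0557,"x": -0.857,"y": 1,"z": 0.1,"grip": 1}

```text
time: 1.2
tcp_pos: [0.3739, 0.1473, 0.2229]
ee_rot: [-2.225, -2.217, 0.002]
contact_force: [-0.4, 0.4, 0.7]
finger_gap: 1.002
```

Run:
```python
from h import *
st();print('to pin view');go([0.50,0.128,0.20],D(0)); print('to block view');go([0.72,0.02,0.25],D(7.8))
```

```text
1.2 tcp [0.3739 0.1473 0.2229] q [ 0.193  0.08  -0.502  0.99  -0.001  0.197] F [-0.42  0.43  0.69] gap 1.002
[[0.004, 1.0, -0.001], [1.0, -0.004, -0.001], [-0.001, -0.001, -1.0]]
to pin view
xyz [-0.0626  0.4208  0.0761] a [-0.0001  0.0001 -0.0006]
to block view
xyz [-0.4201  1.1552 -0.091 ] a [-0.0002  0.0001 -0.0222]
```

arm_command:
  commands:
    - {"ax": 0,"ay": 0,"az": 0,"x": -0.063,"y": 0.42,"z": 0.076,"grip": 1}
    - {"ax": 0,"ay": 0,"az": 0,"x": -0.063,"y": 0.42,"z": 0.076,"grip": 1}
    - {"ax": 0,"ay": 0,"az": 0,"x": -0.063,"y": 0.42,"z": 0.076,"grip": 1}
    - {"ax": 0,"ay": 0,"az": 0,"x": -0.063,"y": 0.42,"z": 0.076,"grip": 1}
    - {"ax": 0,"ay": 0,"az": 0,"x": -0.063,"y": 0.42,"z": 0.076,"grip": 1}
    - {"ax": 0,"ay": 0,"az": 0,"x": -0.063,"y": 0.42,"z": 0.076,"grip": 1}

```text
time: 1.8
tcp_pos: [0.4986, 0.1292, 0.2001]
ee_rot: [-2.223, -2.219, 0.003]
contact_force: [0.1, 0.7, 0.5]
finger_gap: 1.0
```

Run:
```python
from h import *
st();c=cap('wrist');save(c,'w1.png');pin(c,(.45,.128),.085); print('to block view');go([0.73,0.02,0.25],D(7.8))
```

```text
1.8 tcp [0.4986 0.1292 0.2001] q [ 0.112  0.31  -0.271  0.991 -0.     0.114] F [0.13 0.67 0.48] gap 1.0
[[0.002, 1.0, -0.002], [1.0, -0.002, -0.001], [-0.001, -0.002, -1.0]]
handle [0.467  0.1097] wh [ 47. 119.] yaw -30.8 rect ang 49.9 extent -0.061 0.061 n 2076 2992
to block view
xyz [-0.3618  0.7716 -0.1663] a [-0.0002  0.0001 -0.022 ]
```

View pics/w1.png

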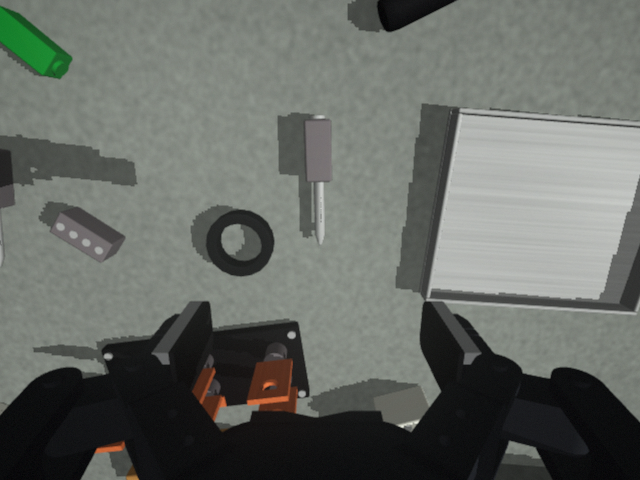

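The crop confirms the left pin: grey handle at (318,150) and rod tip at (320,242). The tape at (240,242), which got into the mask, has to be left out by brightness. The tray is at right and the green pin top left. Next I'll view the block.

arm_command:
  commands:
    - {"ax": 0,"ay": 0,"az": -0.022,"x": -0.362,"y": 0.772,"z": -0.166,"grip": 1}
    - {"ax": 0,"ay": 0,"az": -0.022,"x": -0.362,"y": 0.772,"z": -0.166,"grip": 1}
    - {"ax": 0,"ay": 0,"az": -0.022,"x": -0.362,"y": 0.772,"z": -0.166,"grip": 1}
    - {"ax": 0,"ay": 0,"az": -0.022,"x": -0.362,"y": 0.772,"z": -0.166,"grip": 1}
    - {"ax": 0,"ay": 0,"az": -0.022,"x": -0.362,"y": 0.772,"z": -0.166,"grip": 1}
    - {"ax": 0,"ay": 0,"az": -0.022,"x": -0.362,"y": 0.772,"z": -0.166,"grip": 1}
    - {"ax": 0,"ay": 0,"az": -0.022,"x": -0.362,"y": 0.772,"z": -0.166,"grip": 1}
    - {"ax": 0,"ay": 0,"az": -0.022,"x": -0.362,"y": 0.772,"z": -0.166,"grip": 1}

```text
time: 2.65
tcp_pos: [0.7292, 0.0209, 0.2499]
ee_rot: [-2.064, -2.367, 0.002]
contact_force: [0.3, 0.3, 0.1]
finger_gap: 1.002
```

```bash
sed -i 's/(im.max(-1)-im.min(-1)<25)/(im.max(-1)-im.min(-1)<25)\&(im.mean(-1)>75)/' h.py
python3 - <<'E'
from h import *
st();c=cap('wrist');save(c,'w2.png');np.savez('w2.npz',**c)
P=cloud(c);im=c['image'].astype(int)
def flags(P,im):
    m=(P[...,2]>.04)&(P[...,2]<.09)&(im[...,0]-im[...,2]>40)&(np.abs(P[...,0]-.65)<.09)&(np.abs(P[...,1])<.13)
    m=m.astype(np.uint8);n,L,S,_=cv2.connectedComponentsWithStats(m)
    for q in range(1,n):
        if S[q,4]>40:
            p=P[L==q];r=cv2.minAreaRect(p[:,:2].astype(np.float32)*1000);t=p[p[:,2]>.075]
            print(S[q,:4],p.mean(0).round(4),'top mean',t.mean(0).round(4) if len(t) else None,len(t),'rect',np.round(r[0],1),np.round(r[1],1),round(r[2],1),'zmax',p[:,2].max().round(4))
flags(P,im)
for n in ['scene','side']:
    c=dict(np.load(n+'0.npz'));print(n);flags(cloud(c),c['image'].astype(int))
E
```

```text
2.65 tcp [0.7292 0.0209 0.2499] q [-0.071  0.722  0.544  1.395 -0.    -0.208] F [0.28 0.35 0.08] gap 1.002
[[-0.136, 0.991, -0.002], [0.991, 0.136, -0.0], [-0.0, -0.002, -1.0]]
[204 113  53   9] [ 0.6555 -0.0563  0.075 ] top mean [ 0.6556 -0.058   0.0806] 313 rect [655.4 -58.5] [ 5.  34.6] 7.3 zmax 0.083
[302 114  44   8] [0.6457 0.016  0.0787] top mean [0.6454 0.016  0.0808] 308 rect [645.5  16.1] [ 4.9 33.4] 7.8 zmax 0.0828
[388 115  55   8] [0.6364 0.088  0.0746] top mean [0.636  0.0896 0.0806] 319 rect [635.9  90. ] [ 4.5 34.1] 7.9 zmax 0.083
[208 153  51  10] [ 0.6862 -0.0523  0.0731] top mean [ 0.687  -0.0536  0.0808] 303 rect [686.9 -54.1] [ 5.3 34.3] 7.9 zmax 0.0833
[302 153  43  10] [0.6764 0.0197 0.075 ] top mean [0.6769 0.0202 0.0805] 299 rect [676.9  20.2] [ 4.9 33.7] 7.8 zmax 0.0825
[386 154  53  10] [0.6669 0.0922 0.0735] top mean [0.6673 0.0943 0.0807] 294 rect [667.2  94.3] [ 5.2 34.5] 7.6 zmax 0.083
scene
[379 231   8  28] [0.6383 0.0811 0.0651] top mean [0.637  0.0849 0.0785] 42 rect [636.7  86.5] [ 6.  40.6] 9.1 zmax 0.0826
[395 235   9  28] [0.6699 0.0855 0.0652] 
[... 267 characters left out ...]
55 0.0779] 49 rect [678.4  15.7] [ 5.7 40.6] 7.4 zmax 0.0821
[356 285   9  29] [ 0.6578 -0.0656  0.0654] top mean [ 0.6566 -0.063   0.0782] 54 rect [656.3 -62.7] [ 6.6 37.5] 7.1 zmax 0.0815
[374 290   9  30] [ 0.6895 -0.062   0.0645] top mean [ 0.6885 -0.0594  0.0788] 50 rect [688.1 -57.7] [ 6.2 36.4] 8.2 zmax 0.0829
side
[325 190  25  28] [0.6467 0.0885 0.0617] top mean [0.6488 0.0896 0.0783] 89 rect [649.2  90.7] [40.1 36.6] 7.7 zmax 0.0807
[353 202  26  30] [0.6562 0.0145 0.0623] top mean [0.6588 0.016  0.0782] 103 rect [658.6  16.9] [40.8 36.8] 6.9 zmax 0.0811
[382 216  29  32] [ 0.666  -0.0598  0.0626] top mean [ 0.6675 -0.0579  0.0783] 124 rect [668.7 -57.2] [41.6 36.6] 7.4 zmax 0.0816
```

View pics/w2.png

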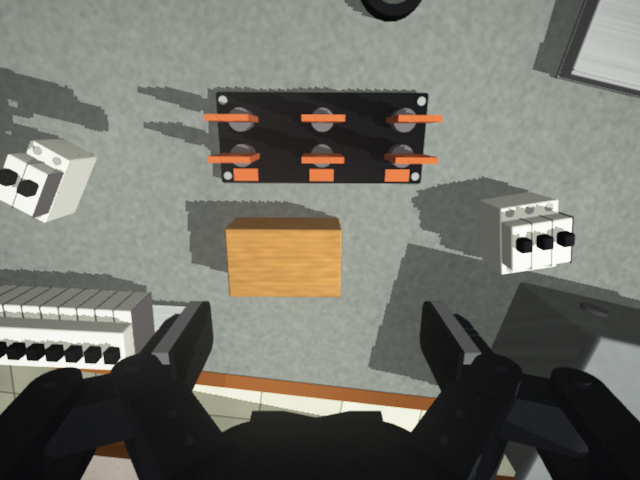

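The view shows all six flags: front row at (230,118), (322,118), (415,118), and the back row at about row 158. The block yaw is 7.7°, the front flag of pair0 is at about (.6555,-.0583) and that of pair2 at about (.636,.0897). Back to the left pin.

Run:
```python
from h import *
go([0.50,0.13,0.18],D(0))
```

```text
xyz [ 0.464  -0.7059  0.2353] a [-0.0003  0.      0.0218]
```

arm_command:
  commands:
    - {"ax": 0,"ay": 0,"az": 0.0218,"x": 0.464,"y": -0.706,"z": 0,"grip": 1}
    - {"ax": 0,"ay": 0,"az": 0.0218,"x": 0.464,"y": -0.706,"z": 0,"grip": 1}
    - {"ax": 0,"ay": 0,"az": 0.0218,"x": 0.464,"y": -0.706,"z": 0.235,"grip": 1}
    - {"ax": 0,"ay": 0,"az": 0.0218,"x": 0.464,"y": -0.706,"z": 0.235,"grip": 1}
    - {"ax": 0,"ay": 0,"az": 0.0218,"x": 0.464,"y": -0.706,"z": 0.235,"grip": 1}
    - {"ax": 0,"ay": 0,"az": 0.0218,"x": 0.464,"y": -0.706,"z": 0.235,"grip": 1}
    - {"ax": 0,"ay": 0,"az": 0.0218,"x": 0.464,"y": -0.706,"z": 0.235,"grip": 1}
    - {"ax": 0,"ay": 0,"az": 0.0218,"x": 0.464,"y": -0.706,"z": 0.235,"grip": 1}

```text
time: 3.5
tcp_pos: [0.4998, 0.1304, 0.1811]
ee_rot: [2.22, 2.223, -0.0]
contact_force: [0.5, -0.1, -0.1]
finger_gap: 1.001
```

Run:
```python
from h import *
st();c=cap('wrist');np.savez('w3.npz',**c);pin(c,(.45,.13),.075)
```

```text
3.5 tcp [0.4998 0.1304 0.1811] q [ 0.114  0.328 -0.3    0.943 -0.     0.112] F [ 0.53 -0.11 -0.12] gap 1.001
[[-0.002, 1.0, -0.0], [1.0, 0.002, -0.0], [-0.0, -0.0, -1.0]]
handle [0.439 0.132] wh [52.1 21.6] yaw 1.3 rect ang 0.7 extent -0.026 0.085 n 1882 2606
```

arm_command:
  commands:
    - {"ax": 0,"ay": 0,"az": -0.003,"x": 0.005,"y": -0.203,"z": 0.2,"grip": 1}
    - {"ax": 0,"ay": 0,"az": -0.003,"x": 0.005,"y": -0.203,"z": 0.3,"grip": 1}
    - {"ax": 0,"ay": 0,"az": -0.003,"x": 0.005,"y": -0.203,"z": 0.42,"grip": 1}
    - {"ax": 0,"ay": 0,"az": -0.003,"x": 0.005,"y": -0.203,"z": 0.48,"grip": 1}
    - {"ax": 0,"ay": 0,"az": -0.003,"x": 0.005,"y": -0.203,"z": 0.517,"grip": 1}
    - {"ax": 0,"ay": 0,"az": -0.003,"x": 0.005,"y": -0.203,"z": 0.517,"grip": 0.5}
    - {"ax": 0,"ay": 0,"az": -0.003,"x": 0.005,"y": -0.203,"z": 0.517,"grip": 0.2}
    - {"ax": 0,"ay": 0,"az": -0.003,"x": 0.005,"y": -0.203,"z": 0.517,"grip": 0.1}
    - {"ax": 0,"ay": 0,"az": -0.003,"x": 0.005,"y": -0.203,"z": 0.517,"grip": 0.1}
    - {"ax": 0,"ay": 0,"az": -0.003,"x": 0.005,"y": -0.203,"z": 0.517,"grip": 0.1}
  newtons: 40

```text
time: 4.55
tcp_pos: [0.4408, 0.1316, 0.0271]
ee_rot: [2.198, 2.242, 0.003]
contact_force: [-0.8, -0.7, 6.8]
finger_gap: 0.244
```

arm_command:
  commands:
    - {"ax": 0,"ay": 0,"az": 0,"x": 0,"y": 0,"z": 0,"grip": 0.1}
    - {"ax": 0,"ay": 0,"az": 0,"x": 0,"y": 0,"z": 0,"grip": 0.1}

```text
time: 4.75
tcp_pos: [0.4411, 0.1317, 0.0274]
ee_rot: [2.198, 2.241, 0.004]
contact_force: [0.6, -0.0, -0.7]
finger_gap: 0.245
```

Run:
```python
from h import *
st()
```

```text
4.75 tcp [0.4411 0.1317 0.0274] q [ 0.131  0.439 -0.635  0.493 -0.     0.112] F [ 0.62 -0.02 -0.72] gap 0.245
[[-0.02, 1.0, 0.003], [1.0, 0.02, 0.0], [-0.0, 0.003, -1.0]]
```

arm_command:
  commands:
    - {"ax": 0,"ay": 0,"az": 0,"x": 0,"y": 0,"z": -0.1,"grip": 0.1}
    - {"ax": 0,"ay": 0,"az": 0,"x": 0,"y": 0,"z": -0.25,"grip": 0.1}
    - {"ax": 0,"ay": 0,"az": 0,"x": 0,"y": 0,"z": -0.4,"grip": 0.1}
    - {"ax": 0,"ay": 0,"az": 0,"x": 0,"y": 0,"z": -0.4,"grip": 0.1}
    - {"ax": 0,"ay": 0,"az": 0,"x": 0,"y": 0,"z": -0.4,"grip": 0.1}

```text
time: 5.25
tcp_pos: [0.4414, 0.1318, 0.1483]
ee_rot: [2.197, 2.241, 0.007]
contact_force: [-0.1, 0.6, -0.9]
finger_gap: 0.247
```

Run:
```python
from h import *
st();go([.5413,.0769,.0814],D(7.7));c=cap('wrist');save(c,'w4.png')
```

```text
5.25 tcp [0.4414 0.1318 0.1483] q [ 0.132  0.26  -0.496  0.809 -0.     0.112] F [-0.14  0.61 -0.9 ] gap 0.247
[[-0.02, 1.0, 0.006], [1.0, 0.02, 0.0], [0.0, 0.006, -1.0]]
xyz [-0.1897  0.328   0.2249] a [ 0.0009  0.     -0.0183]
```

View pics/w4.png

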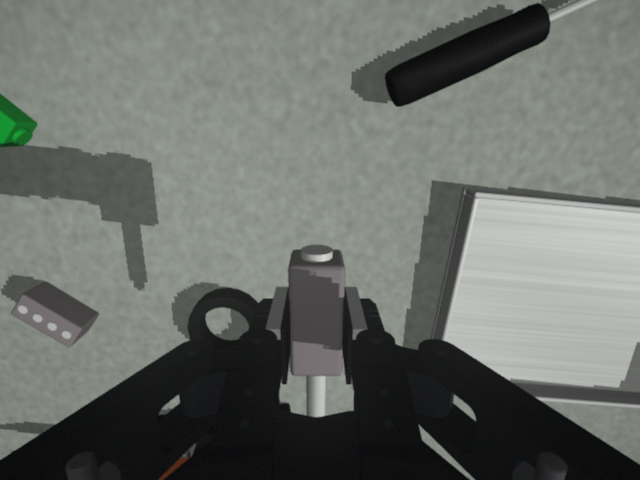

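The pin is held straight between the pads: handle at (317,310), rod leaving at (316,395). Moving to just in front of pair2.

arm_command:
  commands:
    - {"ax": 0.001,"ay": 0,"az": -0.018,"x": -0.19,"y": 0.25,"z": 0,"grip": 0.1}
    - {"ax": 0.001,"ay": 0,"az": -0.018,"x": -0.19,"y": 0.25,"z": 0.1,"grip": 0.1}
    - {"ax": 0.001,"ay": 0,"az": -0.018,"x": -0.19,"y": 0.3,"z": 0.2,"grip": 0.1}
    - {"ax": 0.001,"ay": 0,"az": -0.018,"x": -0.19,"y": 0.328,"z": 0.225,"grip": 0.1}
    - {"ax": 0.001,"ay": 0,"az": -0.018,"x": -0.19,"y": 0.328,"z": 0.225,"grip": 0.1}
    - {"ax": 0.001,"ay": 0,"az": -0.018,"x": -0.19,"y": 0.328,"z": 0.225,"grip": 0.1}
    - {"ax": 0.001,"ay": 0,"az": -0.018,"x": -0.19,"y": 0.328,"z": 0.225,"grip": 0.1}

```text
time: 6.0
tcp_pos: [0.5398, 0.0772, 0.0811]
ee_rot: [-2.067, -2.364, 0.003]
contact_force: [0.1, 0.0, -1.0]
finger_gap: 0.246
```

Run:
```python
from h import *
st()
go([.5413,.0769,.0814],D(7.7));go([.5413+.0694,.0769+.0094,.0814],D(7.7))
ims=[]
for n in ['scene','side']:
    c=cap(n);np.savez(n+'1.npz',**c)
    u,v=map(int,proj(c,[.62,.087,.065]));ims.append(cv2.resize(c['image'][v-40:v+40,u-50:u+50],(400,320),interpolation=cv2.INTER_CUBIC))
cv2.imwrite('pics/ins1.png',cv2.cvtColor(np.hstack(ims),cv2.COLOR_RGB2BGR))
```

```text
6.0 tcp [0.5398 0.0772 0.0811] q [ 0.008  0.487 -0.349  0.737 -0.    -0.126] F [ 0.05  0.03 -1.05] gap 0.246
[[-0.133, 0.991, -0.002], [0.991, 0.133, -0.0], [-0.0, -0.002, -1.0]]
xyz [-0.0016  0.0049 -0.0012] a [-0.0004  0.     -0.0001]
xyz [-0.0014  0.2383 -0.0017] a [-0.0004  0.     -0.0001]
```

View pics/ins1.png

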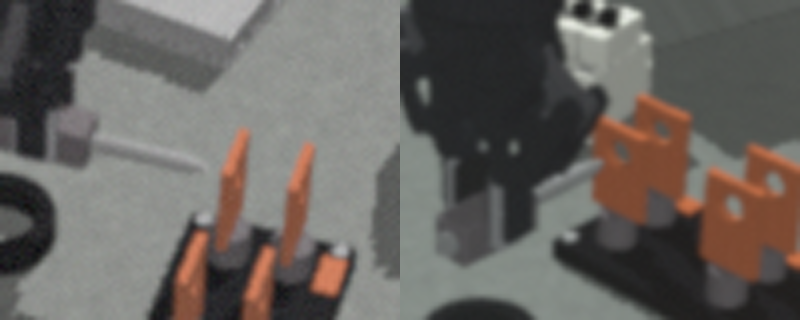

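Side crop: the rod's line runs into the hole of the left pair at (622,152). Pushing in slowly.

arm_command:
  commands:
    - {"ax": 0,"ay": 0,"az": 0,"x": -0.0015,"y": 0.02,"z": -0.0015,"grip": 0.1}
    - {"ax": 0,"ay": 0,"az": 0,"x": -0.0015,"y": 0.035,"z": -0.0015,"grip": 0.1}
    - {"ax": 0,"ay": 0,"az": 0,"x": -0.0015,"y": 0.05,"z": -0.0015,"grip": 0.1}
    - {"ax": 0,"ay": 0,"az": 0,"x": -0.0015,"y": 0.065,"z": -0.0015,"grip": 0.1}
    - {"ax": 0,"ay": 0,"az": 0,"x": -0.0015,"y": 0.08,"z": -0.0015,"grip": 0.1}
    - {"ax": 0,"ay": 0,"az": 0,"x": -0.0015,"y": 0.09,"z": -0.0015,"grip": 0.1}
    - {"ax": 0,"ay": 0,"az": 0,"x": -0.0015,"y": 0.1,"z": -0.0015,"grip": 0.1}

```text
time: 6.8
tcp_pos: [0.5701, 0.0806, 0.0815]
ee_rot: [-2.068, -2.364, 0.002]
contact_force: [0.1, 0.4, -0.8]
finger_gap: 0.246
```

arm_command:
  commands:
    - {"ax": 0,"ay": 0,"az": 0,"x": 0,"y": 0.015,"z": 0,"grip": 0.1}
    - {"ax": 0,"ay": 0,"az": 0,"x": 0,"y": 0.03,"z": 0,"grip": 0.1}
    - {"ax": 0,"ay": 0,"az": 0,"x": 0,"y": 0.045,"z": 0,"grip": 0.1}
    - {"ax": 0,"ay": 0,"az": 0,"x": 0,"y": 0.06,"z": 0,"grip": 0.1}
    - {"ax": 0,"ay": 0,"az": 0,"x": 0,"y": 0.07,"z": 0,"grip": 0.1}

```text
time: 7.3
tcp_pos: [0.5915, 0.0835, 0.0814]
ee_rot: [-2.068, -2.364, 0.002]
contact_force: [1.3, 0.1, -0.2]
finger_gap: 0.248
```

Run:
```python
from h import *
st()
go([.5413+.0694,.0769+.0094,.0814],D(7.7))
ims=[]
for n in ['scene','side']:
    c=cap(n);np.savez(n+'1.npz',**c)
    u,v=map(int,proj(c,[.64,.087,.065]));ims.append(cv2.resize(c['image'][v-40:v+40,u-50:u+50],(400,320),interpolation=cv2.INTER_CUBIC))
cv2.imwrite('pics/ins2.png',cv2.cvtColor(np.hstack(ims),cv2.COLOR_RGB2BGR))
```

```text
7.3 tcp [0.5915 0.0835 0.0814] q [ 0.018  0.569 -0.199  0.805 -0.    -0.115] F [ 1.26  0.14 -0.21] gap 0.248
[[-0.133, 0.991, -0.002], [0.991, 0.133, -0.0], [-0.0, -0.002, -1.0]]
xyz [ 0.0009  0.0648 -0.0001] a [-0.0003  0.     -0.0002]
```

Forces stay small, so the pin is sliding through. Finishing the push until the handle meets the flag.

arm_command:
  commands:
    - {"ax": 0,"ay": 0,"az": 0,"x": 0,"y": 0.02,"z": 0,"grip": 0.1}
    - {"ax": 0,"ay": 0,"az": 0,"x": 0,"y": 0.035,"z": 0,"grip": 0.1}
    - {"ax": 0,"ay": 0,"az": 0,"x": 0,"y": 0.05,"z": 0,"grip": 0.1}
    - {"ax": 0,"ay": 0,"az": 0,"x": 0,"y": 0.058,"z": 0,"grip": 0.1}
    - {"ax": 0,"ay": 0,"az": 0,"x": 0,"y": 0.063,"z": 0,"grip": 0.1}
    - {"ax": 0,"ay": 0,"az": 0,"x": 0,"y": 0.063,"z": 0,"grip": 0.1}

```text
time: 8.0
tcp_pos: [0.6086, 0.0858, 0.0809]
ee_rot: [-2.066, -2.362, 0.006]
contact_force: [-5.7, -1.2, 2.4]
finger_gap: 0.248
```

Run:
```python
from h import *
st()
ims=[]
for n in ['scene','side']:
    c=cap(n);np.savez(n+'1.npz',**c)
    u,v=map(int,proj(c,[.64,.087,.065]));ims.append(cv2.resize(c['image'][v-40:v+40,u-50:u+50],(400,320),interpolation=cv2.INTER_CUBIC))
cv2.imwrite('pics/ins2.png',cv2.cvtColor(np.hstack(ims),cv2.COLOR_RGB2BGR))
```

```text
8.0 tcp [0.6086 0.0858 0.0809] q [ 0.022  0.6   -0.142  0.834 -0.001 -0.112] F [-5.69 -1.23  2.41] gap 0.248
[[-0.133, 0.991, -0.005], [0.991, 0.133, -0.001], [-0.0, -0.005, -1.0]]
```

View pics/ins2.png

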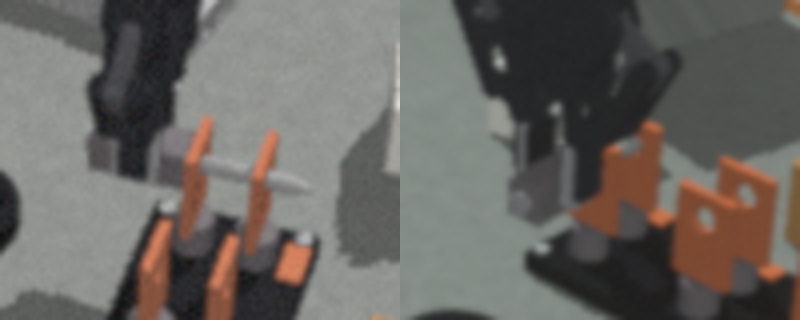

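Pin home: the scene crop shows the handle against the front flag and the tip out past the back flag at (305,187), with about 6 N contact. Letting go and heading to the second pin.

arm_command:
  commands:
    - {"ax": 0,"ay": 0,"az": 0,"x": 0,"y": 0,"z": 0,"grip": 0.4}
    - {"ax": 0,"ay": 0,"az": 0,"x": 0,"y": 0,"z": 0,"grip": 0.7}
    - {"ax": 0,"ay": 0,"az": 0,"x": 0,"y": 0,"z": 0,"grip": 0.7}
    - {"ax": 0,"ay": 0,"az": 0,"x": 0,"y": 0,"z": -0.1,"grip": 0.7}
    - {"ax": 0,"ay": 0,"az": 0,"x": 0,"y": 0,"z": -0.2,"grip": 0.7}
    - {"ax": 0,"ay": 0,"az": 0,"x": 0,"y": 0,"z": -0.34,"grip": 0.9}
    - {"ax": 0,"ay": 0,"az": 0,"x": 0,"y": 0,"z": -0.34,"grip": 1}
    - {"ax": 0,"ay": 0,"az": 0,"x": 0,"y": 0,"z": -0.34,"grip": 1}

```text
time: 8.9
tcp_pos: [0.61, 0.0859, 0.184]
ee_rot: [-2.068, -2.364, 0.003]
contact_force: [-0.2, 0.3, -0.7]
finger_gap: 1.001
```

arm_command:
  commands:
    - {"ax": 0,"ay": 0,"az": 0.038,"x": -0.756,"y": -0.4,"z": 0,"grip": 1}
    - {"ax": 0,"ay": 0,"az": 0.038,"x": -0.756,"y": -0.4,"z": 0,"grip": 1}
    - {"ax": 0,"ay": 0,"az": 0.038,"x": -0.756,"y": -0.4,"z": 0,"grip": 1}
    - {"ax": 0,"ay": 0,"az": 0.038,"x": -0.756,"y": -0.4,"z": 0,"grip": 1}
    - {"ax": 0,"ay": 0,"az": 0.038,"x": -0.756,"y": -0.4,"z": 0,"grip": 1}
    - {"ax": 0,"ay": 0,"az": 0.038,"x": -0.756,"y": -0.4,"z": 0,"grip": 1}
    - {"ax": 0,"ay": 0,"az": 0.038,"x": -0.756,"y": -0.4,"z": 0,"grip": 1}
    - {"ax": 0,"ay": 0,"az": 0.038,"x": -0.756,"y": -0.4,"z": 0,"grip": 1}

```text
time: 9.7
tcp_pos: [0.5212, -0.1539, 0.1837]
ee_rot: [-2.333, -2.1, 0.003]
contact_force: [0.8, -0.6, 0.5]
finger_gap: 0.999
```

Run:
```python
from h import *
st();c=cap('wrist');save(c,'w5.png');np.savez('w5.npz',**c);pin(c,(.475,-.158),.065)
```

```text
9.7 tcp [ 0.5212 -0.1539  0.1837] q [-0.421  0.376 -0.22   0.977 -0.001 -0.316] F [ 0.81 -0.61  0.49] gap 0.999
[[0.105, 0.994, -0.003], [0.994, -0.105, 0.0], [-0.0, -0.003, -1.0]]
handle [ 0.4617 -0.1503] wh [21.4 53.3] yaw -9.6 rect ang 80.5 extent -0.027 0.079 n 1828 2510
```

View pics/w5.png

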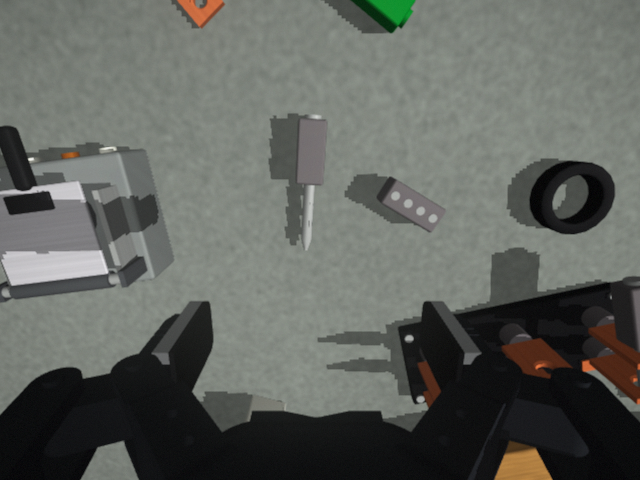

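The second pin is at (312,150), lying clear of the terminal strip at (410,205). The first pin's handle is visible at the right edge. Grasping with the jaws partly open.

arm_command:
  commands:
    - {"ax": 0,"ay": 0,"az": 0.01,"x": -0.009,"y": -0.198,"z": 0.15,"grip": 0.6}
    - {"ax": 0,"ay": 0,"az": 0.01,"x": -0.009,"y": -0.198,"z": 0.25,"grip": 0.6}
    - {"ax": 0,"ay": 0,"az": 0.01,"x": -0.009,"y": -0.198,"z": 0.35,"grip": 0.6}
    - {"ax": 0,"ay": 0,"az": 0.01,"x": -0.009,"y": -0.198,"z": 0.45,"grip": 0.6}
    - {"ax": 0,"ay": 0,"az": 0.01,"x": -0.009,"y": -0.198,"z": 0.525,"grip": 0.6}
    - {"ax": 0,"ay": 0,"az": 0.01,"x": -0.009,"y": -0.198,"z": 0.525,"grip": 0.6}
    - {"ax": 0,"ay": 0,"az": 0.01,"x": -0.009,"y": -0.198,"z": 0.525,"grip": 0.2}
    - {"ax": 0,"ay": 0,"az": 0.01,"x": -0.009,"y": -0.198,"z": 0.525,"grip": 0.1}
    - {"ax": 0,"ay": 0,"az": 0.01,"x": -0.009,"y": -0.198,"z": 0.525,"grip": 0.1}
    - {"ax": 0,"ay": 0,"az": 0.01,"x": -0.009,"y": -0.198,"z": 0.525,"grip": 0.1}

```text
time: 10.75
tcp_pos: [0.4628, -0.1502, 0.0278]
ee_rot: [2.398, 2.029, -0.001]
contact_force: [-0.5, 1.5, 7.6]
finger_gap: 0.247
```

Run:
```python
from h import *
st()
```

```text
10.75 tcp [ 0.4628 -0.1502  0.0278] q [-0.464  0.476 -0.562  0.532 -0.001 -0.297] F [-0.55  1.46  7.55] gap 0.247
[[0.166, 0.986, -0.0], [0.986, -0.166, -0.001], [-0.001, -0.0, -1.0]]
```

arm_command:
  commands:
    - {"ax": 0,"ay": 0,"az": 0,"x": 0,"y": 0,"z": 0,"grip": 0.1}
    - {"ax": 0,"ay": 0,"az": 0,"x": 0,"y": 0,"z": 0,"grip": 0.1}
    - {"ax": 0,"ay": 0,"az": 0,"x": 0,"y": 0,"z": -0.1,"grip": 0.1}
    - {"ax": 0,"ay": 0,"az": 0,"x": 0,"y": 0,"z": -0.25,"grip": 0.1}
    - {"ax": 0,"ay": 0,"az": 0,"x": 0,"y": 0,"z": -0.4,"grip": 0.1}
    - {"ax": 0,"ay": 0,"az": 0,"x": 0,"y": 0,"z": -0.4,"grip": 0.1}
    - {"ax": 0,"ay": 0,"az": 0,"x": 0,"y": 0,"z": -0.4,"grip": 0.1}

```text
time: 11.45
tcp_pos: [0.4634, -0.1505, 0.1488]
ee_rot: [2.397, 2.027, 0.001]
contact_force: [0.4, -0.1, -1.2]
finger_gap: 0.246
```

Run:
```python
from h import *
st()
u=np.array([np.cos(np.radians(7.7)),np.sin(np.radians(7.7))]);f=np.array([.6530,-.0586])
p=f-(.083+.012)*u;print(p);go([*p,.081],D(7.7))
c=cap('wrist');save(c,'w6.png')
for n in ['scene','side']:
    c=cap(n);np.savez(n+'2.npz',**c)
```

```text
11.45 tcp [ 0.4634 -0.1505  0.1488] q [-0.464  0.307 -0.426  0.835 -0.001 -0.297] F [ 0.38 -0.09 -1.15] gap 0.246
[[0.166, 0.986, 0.002], [0.986, -0.166, -0.002], [-0.001, 0.002, -1.0]]
[ 0.5588566  -0.07132869]
xyz [0.3133 0.2695 0.2263] a [ 0.0003  0.0003 -0.0479]
```

arm_command:
  commands:
    - {"ax": 0,"ay": 0,"az": -0.048,"x": 0.313,"y": 0.2,"z": 0,"grip": 0.1}
    - {"ax": 0,"ay": 0,"az": -0.048,"x": 0.313,"y": 0.2,"z": 0,"grip": 0.1}
    - {"ax": 0,"ay": 0,"az": -0.048,"x": 0.313,"y": 0.2,"z": 0.1,"grip": 0.1}
    - {"ax": 0,"ay": 0,"az": -0.048,"x": 0.313,"y": 0.24,"z": 0.2,"grip": 0.1}
    - {"ax": 0,"ay": 0,"az": -0.048,"x": 0.313,"y": 0.269,"z": 0.2235,"grip": 0.1}
    - {"ax": 0,"ay": 0,"az": -0.048,"x": 0.313,"y": 0.269,"z": 0.2235,"grip": 0.1}
    - {"ax": 0,"ay": 0,"az": -0.048,"x": 0.313,"y": 0.269,"z": 0.2235,"grip": 0.1}
    - {"ax": 0,"ay": 0,"az": -0.048,"x": 0.313,"y": 0.269,"z": 0.2235,"grip": 0.1}

```text
time: 12.4
tcp_pos: [0.5571, -0.0709, 0.0806]
ee_rot: [-2.067, -2.365, 0.001]
contact_force: [0.7, -0.8, -0.7]
finger_gap: 0.24
```

Run:
```python
from h import *
st()
u=np.array([np.cos(np.radians(7.7)),np.sin(np.radians(7.7))]);f=np.array([.6530,-.0586])
p=f-(.082+.012)*u;go([*p,.0818],D(7.7));p=f-.024*u;go([*p,.0818],D(7.7))
ims=[]
for n in ['scene','side']:
    c=cap(n)
    u,v=map(int,proj(c,[.63,-.06,.065]));ims.append(cv2.resize(c['image'][v-60:v+60,u-50:u+50],(400,480),interpolation=cv2.INTER_CUBIC))
cv2.imwrite('pics/ins3.png',cv2.cvtColor(np.hstack(ims),cv2.COLOR_RGB2BGR))
```

```text
12.4 tcp [ 0.5571 -0.0709  0.0806] q [-0.257  0.512 -0.305  0.754 -0.    -0.391] F [ 0.74 -0.83 -0.74] gap 0.24
[[-0.134, 0.991, -0.001], [0.991, 0.134, 0.0], [0.0, -0.001, -1.0]]
xyz [-0.0021  0.0091 -0.0041] a [-0.0002 -0.     -0.    ]
xyz [-0.002   0.2424 -0.0043] a [-0.0002 -0.     -0.    ]
```

View pics/ins3.png

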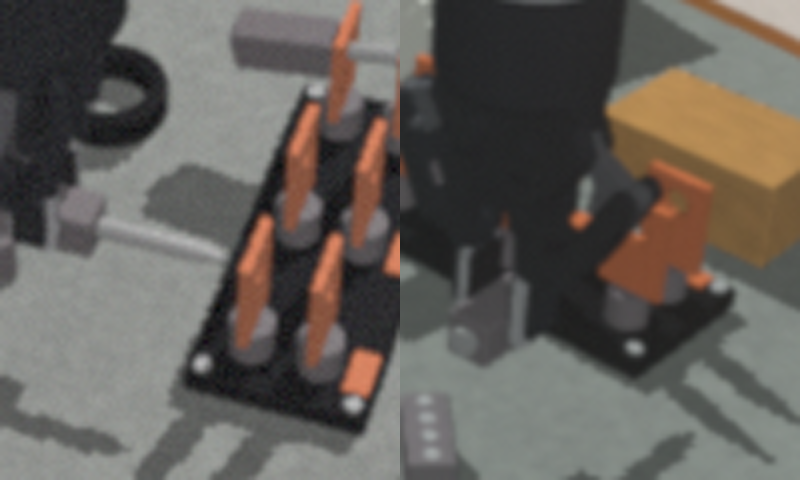

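The scene crop shows the rod tip at (228,258) in line with pair0, and the first pin home and drooping a little at the top. The TCP is about 1.2 mm low, so I'll correct that while inserting.

arm_command:
  commands:
    - {"ax": 0,"ay": 0,"az": 0,"x": -0.002,"y": 0,"z": -0.004,"grip": 0.1}
    - {"ax": 0,"ay": 0,"az": 0,"x": -0.002,"y": 0.02,"z": -0.004,"grip": 0.1}
    - {"ax": 0,"ay": 0,"az": 0,"x": -0.002,"y": 0.035,"z": -0.004,"grip": 0.1}
    - {"ax": 0,"ay": 0,"az": 0,"x": -0.002,"y": 0.05,"z": -0.004,"grip": 0.1}
    - {"ax": 0,"ay": 0,"az": 0,"x": -0.002,"y": 0.065,"z": -0.004,"grip": 0.1}
    - {"ax": 0,"ay": 0,"az": 0,"x": -0.002,"y": 0.08,"z": -0.004,"grip": 0.1}
    - {"ax": 0,"ay": 0,"az": 0,"x": -0.002,"y": 0.09,"z": -0.004,"grip": 0.1}
    - {"ax": 0,"ay": 0,"az": 0,"x": -0.002,"y": 0.1,"z": -0.004,"grip": 0.1}

```text
time: 13.3
tcp_pos: [0.5871, -0.0674, 0.0816]
ee_rot: [-2.067, -2.365, 0.001]
contact_force: [-0.6, 0.4, -1.4]
finger_gap: 0.245
```

arm_command:
  commands:
    - {"ax": 0,"ay": 0,"az": 0,"x": 0,"y": 0.015,"z": 0,"grip": 0.1}
    - {"ax": 0,"ay": 0,"az": 0,"x": 0,"y": 0.03,"z": 0,"grip": 0.1}
    - {"ax": 0,"ay": 0,"az": 0,"x": 0,"y": 0.045,"z": 0,"grip": 0.1}
    - {"ax": 0,"ay": 0,"az": 0,"x": 0,"y": 0.06,"z": 0,"grip": 0.1}
    - {"ax": 0,"ay": 0,"az": 0,"x": 0,"y": 0.075,"z": 0,"grip": 0.1}

```text
time: 13.8
tcp_pos: [0.6098, -0.0643, 0.0816]
ee_rot: [-2.067, -2.365, 0.001]
contact_force: [1.0, 0.0, -0.0]
finger_gap: 0.248
```

Run:
```python
from h import *
st()
u=np.array([np.cos(np.radians(7.7)),np.sin(np.radians(7.7))]);f=np.array([.6530,-.0586])
p=f-.024*u;go([*p,.0818],D(7.7))
```

```text
13.8 tcp [ 0.6098 -0.0643  0.0816] q [-0.224  0.594 -0.151  0.827 -0.    -0.359] F [ 1.03  0.04 -0.04] gap 0.248
[[-0.134, 0.991, -0.001], [0.991, 0.134, 0.0], [0.0, -0.001, -1.0]]
xyz [-0.0004  0.0652 -0.0007] a [-0.0002 -0.      0.    ]
```

arm_command:
  commands:
    - {"ax": 0,"ay": 0,"az": 0,"x": 0,"y": 0.02,"z": 0,"grip": 0.1}
    - {"ax": 0,"ay": 0,"az": 0,"x": 0,"y": 0.035,"z": 0,"grip": 0.1}
    - {"ax": 0,"ay": 0,"az": 0,"x": 0,"y": 0.05,"z": 0,"grip": 0.1}
    - {"ax": 0,"ay": 0,"az": 0,"x": 0,"y": 0.058,"z": 0,"grip": 0.1}
    - {"ax": 0,"ay": 0,"az": 0,"x": 0,"y": 0.064,"z": 0,"grip": 0.1}
    - {"ax": 0,"ay": 0,"az": 0,"x": 0,"y": 0.064,"z": 0,"grip": 0.1}

```text
time: 14.4
tcp_pos: [0.6274, -0.0618, 0.0812]
ee_rot: [-2.065, -2.363, 0.005]
contact_force: [-5.7, 0.2, 1.8]
finger_gap: 0.246
```

Run:
```python
from h import *
st()
```

```text
14.4 tcp [ 0.6274 -0.0618  0.0812] q [-0.214  0.625 -0.093  0.856 -0.001 -0.348] F [-5.72  0.17  1.8 ] gap 0.246
[[-0.134, 0.991, -0.004], [0.991, 0.134, -0.0], [0.0, -0.004, -1.0]]
```

arm_command:
  commands:
    - {"ax": 0,"ay": 0,"az": 0,"x": 0,"y": 0,"z": 0,"grip": 0.4}
    - {"ax": 0,"ay": 0,"az": 0,"x": 0,"y": 0,"z": 0,"grip": 0.6}
    - {"ax": 0,"ay": 0,"az": 0,"x": 0,"y": 0,"z": 0,"grip": 0.6}
    - {"ax": 0,"ay": 0,"az": 0,"x": 0,"y": 0,"z": -0.1,"grip": 0.6}
    - {"ax": 0,"ay": 0,"az": 0,"x": 0,"y": 0,"z": -0.2,"grip": 0.6}
    - {"ax": 0,"ay": 0,"az": 0,"x": 0,"y": 0,"z": -0.35,"grip": 0.6}
    - {"ax": 0,"ay": 0,"az": 0,"x": -0.3,"y": -0.1,"z": -0.5,"grip": 0.6}
    - {"ax": 0,"ay": 0,"az": 0,"x": -0.5,"y": -0.2,"z": -0.6,"grip": 0.6}
    - {"ax": 0,"ay": 0,"az": 0,"x": -0.5,"y": -0.2,"z": -0.6,"grip": 0.6}
    - {"ax": 0,"ay": 0,"az": 0,"x": -0.5,"y": -0.2,"z": -0.6,"grip": 0.6}

```text
time: 15.4
tcp_pos: [0.5885, -0.2217, 0.2635]
ee_rot: [2.07, 2.363, -0.004]
contact_force: [0.8, -0.3, 1.0]
finger_gap: 0.603
```

Run:
```python
from h import *
st();print('box view');go([.52,-.32,.24],D(0))
u=np.array([np.cos(np.radians(7.7)),np.sin(np.radians(7.7))]);n=np.array([-u[1],u[0]])
ims=[]
for nm in ['scene','side']:
    c=cap(nm);np.savez(nm+'3.npz',**c);P=cloud(c);im=c['image'].astype(int)
    for f in ([.6530,-.0586],[.6335,.0894]):
        d=P[...,:2]-np.array(f);a=d@u;b=d@n
        m=(np.abs(b)<.025)&(a>.038)&(a<.075)&(P[...,2]>.045)&(P[...,2]<.09)&(im.max(-1)-im.min(-1)<30)
        h=(np.abs(b)<.025)&(a<-.002)&(a>-.07)&(P[...,2]>.03)&(im.max(-1)-im.min(-1)<30)
        print(nm,f,'rod',m.sum(),a[m].max().round(3) if m.any() else None,b[m].mean().round(4),P[...,2][m].mean().round(4),'handle',h.sum(),a[h].min().round(3),a[h].max().round(3),b[h].mean().round(4))
    v0=dict(scene=(300,220),side=(290,170))[nm];ims.append(cv2.resize(c['image'][v0[1]:v0[1]+120,v0[0]:v0[0]+130],(400,370),interpolation=cv2.INTER_CUBIC))
cv2.imwrite('pics/ins4.png',cv2.cvtColor(np.hstack(ims),cv2.COLOR_RGB2BGR))
```

```text
15.4 tcp [ 0.5885 -0.2217  0.2635] q [-0.475  0.49   0.174  1.256 -0.003 -0.608] F [ 0.8  -0.31  0.98] gap 0.603
[[-0.132, 0.991, -0.002], [0.991, 0.132, -0.002], [-0.002, -0.002, -1.0]]
box view
xyz [-0.2945 -0.2693  0.0795] a [-0.0003  0.0003  0.0211]
scene [0.653, -0.0586] rod 44 0.056 -0.0046 0.0692 handle 437 -0.055 -0.003 -0.0081
scene [0.6335, 0.0894] rod 35 0.055 -0.0045 0.069 handle 377 -0.055 -0.002 -0.0083
side [0.653, -0.0586] rod 0 None nan nan handle 390 -0.058 -0.005 -0.0039
side [0.6335, 0.0894] rod 1 0.05 -0.0013 0.0713 handle 339 -0.058 -0.006 -0.0045<stdin>:11: RuntimeWarning: Mean of empty slice.
  ret = ret.dtype.type(ret / rcount)
```

View pics/ins4.png

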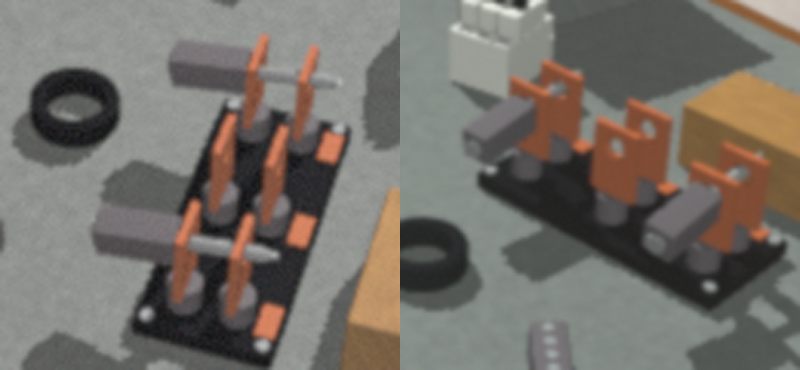

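Both pins are home: the scene depth puts the tips about 56 mm past the front faces. Now the control box.

arm_command:
  commands:
    - {"ax": 0,"ay": 0,"az": 0.021,"x": -0.37,"y": -0.18,"z": 0,"grip": 0.6}
    - {"ax": 0,"ay": 0,"az": 0.021,"x": -0.37,"y": -0.18,"z": 0,"grip": 0.6}
    - {"ax": 0,"ay": 0,"az": 0.021,"x": -0.37,"y": -0.18,"z": 0,"grip": 0.6}
    - {"ax": 0,"ay": 0,"az": 0.021,"x": -0.37,"y": -0.18,"z": 0,"grip": 0.6}
    - {"ax": 0,"ay": 0,"az": 0.021,"x": -0.37,"y": -0.18,"z": 0,"grip": 0.6}
    - {"ax": 0,"ay": 0,"az": 0.021,"x": -0.37,"y": -0.18,"z": 0,"grip": 0.6}

```text
time: 16.1
tcp_pos: [0.5502, -0.3379, 0.2636]
ee_rot: [2.221, 2.221, -0.003]
contact_force: [0.2, 0.4, -0.9]
finger_gap: 0.596
```

Run:
```python
from h import *
st();c=cap('wrist');save(c,'w7.png');np.savez('w7.npz',**c);P=cloud(c)
near=(np.abs(P[...,0]-.48)<.1)&(np.abs(P[...,1]+.34)<.09)
for lo,hi in [(.035,.055),(.068,.095),(.070,.076)]:
    m=near&(P[...,2]>lo)&(P[...,2]<hi);p=P[m];r=cv2.minAreaRect(p[:,:2].astype(np.float32)*1000);print(lo,hi,len(p),np.round(r[0],1),np.round(r[1],1),round(r[2],1))
im=c['image'].astype(int)
m=near&(im.mean(-1)<50)&(P[...,2]>.06);p=P[m];r=cv2.minAreaRect(p[:,:2].astype(np.float32)*1000);print('black',len(p),np.round(r[0],1),np.round(r[1],1),round(r[2],1),p.min(0),p.max(0))
ix=np.argwhere(m);print(ix.min(0),ix.max(0))
```

```text
16.1 tcp [ 0.5502 -0.3379  0.2636] q [-0.663  0.524  0.231  1.277 -0.002 -0.663] F [ 0.21  0.38 -0.91] gap 0.596
[[0.0, 1.0, -0.001], [1.0, -0.0, -0.002], [-0.002, -0.001, -1.0]]
0.035 0.055 2895 [ 497.2 -334.3] [100.2 100.2] 1.5
0.068 0.095 9028 [ 481.8 -335.8] [113.4  92.3] 2.4
0.07 0.076 4083 [ 488.5 -334.6] [99.5 92.1] 1.3
black 60707 [ 516.  -321.6] [118.4 146.6] 61.5 [ 0.42515878 -0.40226653  0.06009701] [ 0.56467822 -0.27181128  0.34169268]
[62  0] [479 639]
```

View pics/w7.png

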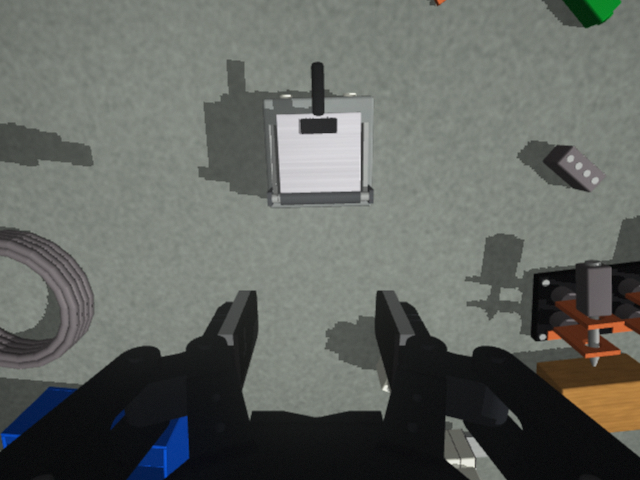

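The guard is shut, with the black bar from (316,65) to (318,112), cover at (319,152) and hinge line at row 198. I'll work out the hinge frame and the arc.

```bash
cat >> h.py <<'E'
def arc(hg,yaw,r,ths,yawtool,zoff):
    """TCP shifts (tool axes, command units) for bar point at radius r, angles ths; zoff = TCP above grip point"""
    s=robot.observe();R0=R.from_rotvec(s['ee_rot']);u=np.array([np.cos(np.radians(yaw)),np.sin(np.radians(yaw)),0])
    for t in ths:
        p=np.array(hg)+r*(-np.cos(t)*u+np.sin(t)*np.array([0,0,1]))+np.array([0,0,zoff])
        d=R0.inv().apply(p-s['tcp_pos'])/.3;a=(R0.inv()*R.from_matrix(D(yawtool))).as_rotvec()/(2*np.pi)
        print(round(t,3),p.round(4),'xyz',d.round(4),'a',a.round(4))
E
python3 - <<'E'
from h import *
c=dict(np.load('w7.npz'));P=cloud(c);im=c['image'].astype(int)
v,u=np.mgrid[:480,:640]
m=(im.mean(-1)<50)&(v>55)&(v<112)&(abs(u-318)<12)&(P[...,2]>.06)
p=P[m];r=cv2.minAreaRect(p[:,:2].astype(np.float32)*1000);print('bar',len(p),np.round(r[0],1),np.round(r[1],1),round(r[2],1),np.median(p[:,2]),'x',p[:,0].min(),p[:,0].max())
near=(np.abs(P[...,0]-.48)<.1)&(np.abs(P[...,1]+.34)<.045)
w=near&(im.mean(-1)>140)&(P[...,2]>.065)&(P[...,2]<.085);p=P[w]
r=cv2.minAreaRect(p[:,:2].astype(np.float32)*1000);print('plate',np.round(r[0],1),np.round(r[1],1),round(r[2],1),np.median(p[:,2]))
bx=np.array([.497,-.334]);y=np.radians(1.4);U=np.array([np.cos(y),np.sin(y)])
print('hinge',bx+.035*U,'bar',bx-.060*U,'bar end',bx-.073*U)
E
```

```text
bar 548 [ 443.3 -336.2] [36.3  8.9] 0.6 0.07912342456902491 x 0.425158782064898 0.4614673476575517
plate [ 498.6 -335.5] [72.8 82. ] 1.2 0.07577955424666538
hinge [ 0.53198955 -0.33314487] bar [ 0.43701791 -0.33546593] bar end [ 0.42402179 -0.33578355]
```

Run:
```python
from h import *
st();go([.4355,-.336,.15],D(1.3));go([.4355,-.336,.078],D(1.3))
```

```text
16.15 tcp [ 0.5503 -0.3378  0.2637] q [-0.663  0.524  0.231  1.277 -0.002 -0.663] F [ 0.55 -0.33 -0.  ] gap 0.598
[[-0.0, 1.0, -0.001], [1.0, 0.0, -0.002], [-0.002, -0.001, -1.0]]
xyz [ 0.007  -0.3823  0.3794] a [-0.0002  0.0003 -0.0036]
xyz [ 0.0075 -0.382   0.6194] a [-0.0002  0.0003 -0.0036]
```

arm_command:
  commands:
    - {"ax": 0,"ay": 0,"az": -0.0036,"x": 0.007,"y": -0.2,"z": 0,"grip": 0.5}
    - {"ax": 0,"ay": 0,"az": -0.0036,"x": 0.007,"y": -0.382,"z": 0.1,"grip": 0.5}
    - {"ax": 0,"ay": 0,"az": -0.0036,"x": 0.007,"y": -0.382,"z": 0.25,"grip": 0.5}
    - {"ax": 0,"ay": 0,"az": -0.0036,"x": 0.007,"y": -0.382,"z": 0.4,"grip": 0.5}
    - {"ax": 0,"ay": 0,"az": -0.0036,"x": 0.007,"y": -0.382,"z": 0.5,"grip": 0.5}
    - {"ax": 0,"ay": 0,"az": -0.0036,"x": 0.007,"y": -0.382,"z": 0.58,"grip": 0.5}
    - {"ax": 0,"ay": 0,"az": -0.0036,"x": 0.007,"y": -0.382,"z": 0.62,"grip": 0.5}
    - {"ax": 0,"ay": 0,"az": -0.0036,"x": 0.007,"y": -0.382,"z": 0.62,"grip": 0.3}
    - {"ax": 0,"ay": 0,"az": -0.0036,"x": 0.007,"y": -0.382,"z": 0.62,"grip": 0}
    - {"ax": 0,"ay": 0,"az": -0.0036,"x": 0.007,"y": -0.382,"z": 0.62,"grip": 0}
  newtons: 20

```text
time: 17.15
tcp_pos: [0.4364, -0.3372, 0.0793]
ee_rot: [2.193, 2.244, -0.005]
contact_force: [0.5, -2.1, -1.5]
finger_gap: 0.11
```

arm_command:
  commands:
    - {"ax": 0,"ay": 0,"az": 0,"x": 0,"y": 0,"z": 0,"grip": 0}
    - {"ax": 0,"ay": 0,"az": 0,"x": 0,"y": 0,"z": 0,"grip": 0}

```text
time: 17.35
tcp_pos: [0.4364, -0.3373, 0.08]
ee_rot: [2.193, 2.244, -0.005]
contact_force: [-1.4, 0.4, -1.9]
finger_gap: 0.112
```

Run:
```python
from h import *
st();s=robot.observe();hg=[.5325,-.334,.072]
r=np.hypot(s['tcp_pos'][0]-.5325,s['tcp_pos'][1]+.334);print(r)
arc(hg,1.3,r,np.arange(0,1.81,.18)[:11],1.3,s['tcp_pos'][2]-.072)
```

```text
17.35 tcp [ 0.4364 -0.3373  0.08  ] q [-0.789  0.494 -0.34   0.732 -0.003 -0.812] F [-1.45  0.42 -1.85] gap 0.112
[[-0.023, 1.0, 0.001], [1.0, 0.023, -0.005], [-0.005, 0.001, -1.0]]
0.0961163894067423
0.0 [ 0.4364 -0.3362  0.08  ] xyz [ 0.0037 -0.     -0.    ] a [0.0001 0.0009 0.    ]
0.18 [ 0.438  -0.3361  0.0972] xyz [ 0.0034  0.0052 -0.0574] a [0.0001 0.0009 0.    ]
0.36 [ 0.4426 -0.336   0.1139] xyz [ 0.0031  0.0206 -0.1129] a [0.0001 0.0009 0.    ]
0.54 [ 0.4501 -0.3359  0.1294] xyz [ 0.0028  0.0457 -0.1647] a [0.0001 0.0009 0.    ]
0.72 [ 0.4603 -0.3356  0.1434] xyz [ 0.0025  0.0796 -0.2112] a [0.0001 0.0009 0.    ]
0.9 [ 0.4728 -0.3354  0.1553] xyz [ 0.0023  0.1214 -0.2509] a [0.0001 0.0009 0.    ]
1.08 [ 0.4872 -0.335   0.1648] xyz [ 0.0021  0.1695 -0.2825] a [0.0001 0.0009 0.    ]
1.26 [ 0.5031 -0.3347  0.1715] xyz [ 0.002   0.2226 -0.3049] a [0.0001 0.0009 0.    ]
1.44 [ 0.52   -0.3343  0.1753] xyz [ 0.0019  0.2788 -0.3175] a [0.0001 0.0009 0.    ]
1.62 [ 0.5372 -0.3339  0.176 ] xyz [ 0.0019  0.3363 -0.3198] a [0.0001 0.0009 0.    ]
1.8 [ 0.5543 -0.3335  0.1736] xyz [ 0.0019  0.3934 -0.3118] a [0.0001 0.0009 0.    ]
```

arm_command:
  commands:
    - {"ax": 0,"ay": 0,"az": 0,"x": 0,"y": 0.001,"z": -0.028,"grip": 0}
    - {"ax": 0,"ay": 0,"az": 0,"x": 0,"y": 0.005,"z": -0.057,"grip": 0}
    - {"ax": 0,"ay": 0,"az": 0,"x": 0,"y": 0.012,"z": -0.085,"grip": 0}
    - {"ax": 0,"ay": 0,"az": 0,"x": 0,"y": 0.021,"z": -0.113,"grip": 0}
    - {"ax": 0,"ay": 0,"az": 0,"x": 0,"y": 0.033,"z": -0.14,"grip": 0}
    - {"ax": 0,"ay": 0,"az": 0,"x": 0,"y": 0.046,"z": -0.165,"grip": 0}

```text
time: 17.95
tcp_pos: [0.4508, -0.3368, 0.1303]
ee_rot: [2.192, 2.243, -0.005]
contact_force: [5.0, -1.9, -5.8]
finger_gap: 0.111
```

Run:
```python
from h import *
st();hg=[.5325,-.335,.072]
arc(hg,1.3,.0961,[.54,.66,.78,.9,1.02,1.14,1.26,1.38,1.5,1.62,1.74,1.8],1.3,.008)
```

```text
17.95 tcp [ 0.4508 -0.3368  0.1303] q [-0.77   0.454 -0.251  0.861 -0.003 -0.793] F [ 5.   -1.87 -5.77] gap 0.111
[[-0.023, 1.0, 0.001], [1.0, 0.023, -0.006], [-0.006, 0.001, -1.0]]
0.54 [ 0.4501 -0.3369  0.1294] xyz [-0.     -0.0023  0.0031] a [0.0002 0.0009 0.0001]
0.66 [ 0.4566 -0.3367  0.1389] xyz [-0.0002  0.0195 -0.0286] a [0.0002 0.0009 0.0001]
0.78 [ 0.4642 -0.3365  0.1476] xyz [-0.0004  0.0448 -0.0574] a [0.0002 0.0009 0.0001]
0.9 [ 0.4728 -0.3364  0.1553] xyz [-0.0005  0.0735 -0.083 ] a [0.0002 0.0009 0.0001]
1.02 [ 0.4822 -0.3361  0.1619] xyz [-0.0007  0.105  -0.105 ] a [0.0002 0.0009 0.0001]
1.14 [ 0.4924 -0.3359  0.1673] xyz [-0.0008  0.1389 -0.1231] a [0.0002 0.0009 0.0001]
1.26 [ 0.5031 -0.3357  0.1715] xyz [-0.0009  0.1747 -0.137 ] a [0.0002 0.0009 0.0001]
1.38 [ 0.5143 -0.3354  0.1744] xyz [-0.001   0.2119 -0.1465] a [0.0002 0.0009 0.0001]
1.5 [ 0.5257 -0.3352  0.1759] xyz [-0.001   0.25   -0.1514] a [0.0002 0.0009 0.0001]
1.62 [ 0.5372 -0.3349  0.176 ] xyz [-0.001   0.2884 -0.1518] a [0.0002 0.0009 0.0001]
1.74 [ 0.5487 -0.3346  0.1747] xyz [-0.001   0.3266 -0.1476] a [0.0002 0.0009 0.0001]
1.8 [ 0.5543 -0.3345  0.1736] xyz [-0.001   0.3454 -0.1438] a [0.0002 0.0009 0.0001]
```

arm_command:
  commands:
    - {"ax": 0,"ay": 0,"az": 0,"x": 0,"y": 0.021,"z": -0.026,"grip": 0}
    - {"ax": 0,"ay": 0,"az": 0,"x": 0,"y": 0.046,"z": -0.054,"grip": 0}
    - {"ax": 0,"ay": 0,"az": 0,"x": 0,"y": 0.075,"z": -0.079,"grip": 0}
    - {"ax": 0,"ay": 0,"az": 0,"x": 0,"y": 0.106,"z": -0.101,"grip": 0}
    - {"ax": 0,"ay": 0,"az": 0,"x": 0,"y": 0.14,"z": -0.119,"grip": 0}
    - {"ax": 0,"ay": 0,"az": 0,"x": 0,"y": 0.175,"z": -0.132,"grip": 0}
    - {"ax": 0,"ay": 0,"az": 0,"x": 0,"y": 0.212,"z": -0.142,"grip": 0}

```text
time: 18.65
tcp_pos: [0.5144, -0.3352, 0.1736]
ee_rot: [2.193, 2.243, -0.007]
contact_force: [-1.8, -2.5, -4.5]
finger_gap: 0.112
```

Run:
```python
from h import *
st();hg=[.5325,-.335,.072]
arc(hg,1.3,.0961,[1.38,1.5,1.62,1.74,1.8,1.85],1.3,.008)
```

```text
18.65 tcp [ 0.5144 -0.3352  0.1736] q [-0.694  0.507 -0.038  1.022 -0.005 -0.717] F [-1.75 -2.46 -4.49] gap 0.112
[[-0.023, 1.0, -0.0], [1.0, 0.023, -0.006], [-0.006, -0.0, -1.0]]
1.38 [ 0.5143 -0.3354  0.1744] xyz [-0.0007 -0.0004 -0.0026] a [-0.     0.001 -0.   ]
1.5 [ 0.5257 -0.3352  0.1759] xyz [-0.0007  0.0377 -0.0076] a [-0.     0.001 -0.   ]
1.62 [ 0.5372 -0.3349  0.176 ] xyz [-0.0007  0.0761 -0.008 ] a [-0.     0.001 -0.   ]
1.74 [ 0.5487 -0.3346  0.1747] xyz [-0.0007  0.1143 -0.0038] a [-0.     0.001 -0.   ]
1.8 [ 0.5543 -0.3345  0.1736] xyz [-0.0007  0.1331 -0.    ] a [-0.     0.001 -0.   ]
1.85 [ 0.559  -0.3344  0.1724] xyz [-0.0006  0.1486  0.004 ] a [-0.     0.001 -0.   ]
```

arm_command:
  commands:
    - {"ax": 0,"ay": 0,"az": 0,"x": 0,"y": 0.038,"z": -0.004,"grip": 0}
    - {"ax": 0,"ay": 0,"az": 0,"x": 0,"y": 0.076,"z": -0.004,"grip": 0}
    - {"ax": 0,"ay": 0,"az": 0,"x": 0,"y": 0.114,"z": 0,"grip": 0}
    - {"ax": 0,"ay": 0,"az": 0,"x": 0,"y": 0.138,"z": 0.005,"grip": 0}
    - {"ax": 0,"ay": 0,"az": 0,"x": 0,"y": 0.138,"z": 0.005,"grip": 0}
    - {"ax": 0,"ay": 0,"az": 0,"x": 0,"y": 0.138,"z": 0.005,"grip": 0.5}
    - {"ax": 0,"ay": 0,"az": 0,"x": 0,"y": 0.138,"z": 0.005,"grip": 0.5}
    - {"ax": 0,"ay": 0,"az": 0,"x": 0,"y": 0.138,"z": 0.005,"grip": 0.5}

```text
time: 19.45
tcp_pos: [0.5557, -0.3341, 0.1719]
ee_rot: [2.194, 2.244, -0.007]
contact_force: [-1.1, -0.2, 0.3]
finger_gap: 0.503
```

arm_command:
  commands:
    - {"ax": 0,"ay": 0,"az": 0,"x": 0,"y": 0,"z": -0.08,"grip": 0.5}
    - {"ax": 0,"ay": 0,"az": 0,"x": 0,"y": 0,"z": -0.18,"grip": 0.5}
    - {"ax": 0,"ay": 0,"az": 0,"x": 0,"y": 0,"z": -0.25,"grip": 0.5}
    - {"ax": 0,"ay": 0,"az": 0,"x": 0,"y": -0.15,"z": -0.25,"grip": 0}
    - {"ax": 0,"ay": 0,"az": 0,"x": 0,"y": -0.225,"z": -0.25,"grip": 0}
    - {"ax": 0,"ay": 0,"az": 0,"x": 0,"y": -0.225,"z": -0.25,"grip": 0}
    - {"ax": 0,"ay": 0,"az": 0,"x": 0,"y": -0.225,"z": -0.25,"grip": 0}

```text
time: 20.15
tcp_pos: [0.4881, -0.3354, 0.2473]
ee_rot: [2.194, 2.242, -0.006]
contact_force: [0.1, -0.5, 0.5]
finger_gap: -0.001
```

Run:
```python
from h import *
st()
# button: 43 mm in front of hinge
b=np.array([.5325,-.335])-.043*np.array([np.cos(np.radians(1.3)),np.sin(np.radians(1.3))]);print(b)
go([*b,.13],D(1.3));go([*b,.067+.022],D(1.3))
for n in ['scene','side']:
    c=cap(n);save(c,n+'g.png');P=cloud(c)
    m=(np.abs(P[...,0]-.55)<.06)&(np.abs(P[...,1]+.335)<.035)&(P[...,2]>.085)&(P[...,2]<.175)&(P[...,0]>.525)
    p=P[m];print(n,len(p))
    for z in np.arange(.09,.18,.015):
        q=p[np.abs(p[:,2]-z)<.004]
        if len(q): print(z.round(3),len(q),'x',q[:,0].min().round(4),np.median(q[:,0]).round(4))
```

```text
20.15 tcp [ 0.4881 -0.3354  0.2473] q [-0.723  0.42   0.02   1.167 -0.004 -0.745] F [ 0.1  -0.46  0.53] gap -0.001
[[-0.022, 1.0, 0.0], [1.0, 0.022, -0.006], [-0.006, 0.0, -1.0]]
[ 0.48951107 -0.33597556]
xyz [1.000e-04 4.600e-03 3.909e-01] a [ 0.      0.0009 -0.0001]
xyz [0.0009 0.0046 0.5275] a [ 0.      0.0009 -0.0001]
scene 356
0.09 29 x 0.541 0.5424
0.105 18 x 0.5463 0.5472
0.12 19 x 0.551 0.5537
0.135 88 x 0.5543 0.5574
0.15 21 x 0.5567 0.5632
0.165 20 x 0.5618 0.5669
side 2402
0.09 308 x 0.5324 0.5371
0.105 319 x 0.5385 0.5425
0.12 328 x 0.5438 0.5475
0.135 311 x 0.5472 0.5525
0.15 58 x 0.551 0.5551
0.165 52 x 0.5572 0.5598
```

The guard rests at its 1.9 rad stop: the side view slope is 0.342 = tan 19°. Pressing the button with shut fingers.

arm_command:
  commands:
    - {"ax": 0,"ay": 0,"az": 0,"x": 0,"y": 0.005,"z": 0.16,"grip": 0}
    - {"ax": 0,"ay": 0,"az": 0,"x": 0,"y": 0.005,"z": 0.3,"grip": 0}
    - {"ax": 0,"ay": 0,"az": 0,"x": 0,"y": 0.005,"z": 0.42,"grip": 0}
    - {"ax": 0,"ay": 0,"az": 0,"x": 0,"y": 0.005,"z": 0.49,"grip": 0}
    - {"ax": 0,"ay": 0,"az": 0,"x": 0,"y": 0.005,"z": 0.52,"grip": 0}
    - {"ax": 0,"ay": 0,"az": 0,"x": 0,"y": 0.005,"z": 0.535,"grip": 0}
    - {"ax": 0,"ay": 0,"az": 0,"x": 0,"y": 0.005,"z": 0.546,"grip": 0}
    - {"ax": 0,"ay": 0,"az": 0,"x": 0,"y": 0.005,"z": 0.549,"grip": 0}
    - {"ax": 0,"ay": 0,"az": 0,"x": 0,"y": 0.005,"z": 0.549,"grip": 0}
    - {"ax": 0,"ay": 0,"az": 0,"x": 0,"y": 0.005,"z": 0.549,"grip": 0}

```text
time: 21.25
tcp_pos: [0.4909, -0.3363, 0.0832]
ee_rot: [2.192, 2.243, -0.005]
contact_force: [-1.2, 3.1, 5.4]
finger_gap: -0.003
```

arm_command:
  commands:
    - {"ax": 0,"ay": 0,"az": 0,"x": 0,"y": 0,"z": 0.004,"grip": 0}
    - {"ax": 0,"ay": 0,"az": 0,"x": 0,"y": 0,"z": 0.004,"grip": 0}
    - {"ax": 0,"ay": 0,"az": 0,"x": 0,"y": 0,"z": 0.004,"grip": 0}

```text
time: 21.55
tcp_pos: [0.491, -0.3363, 0.083]
ee_rot: [2.192, 2.242, -0.005]
contact_force: [-3.3, 5.3, 9.2]
finger_gap: 0.002
```

Run:
```python
from h import *
st()
```

```text
21.55 tcp [ 0.491  -0.3363  0.083 ] q [-0.721  0.559 -0.213  0.794 -0.004 -0.744] F [-3.3   5.34  9.23] gap 0.002
[[-0.023, 1.0, 0.002], [1.0, 0.023, -0.007], [-0.007, 0.002, -1.0]]
```

The force rises while the position stays put, so the button is at its stop. One slightly firmer press, then up and over to the bar.

arm_command:
  commands:
    - {"ax": 0,"ay": 0,"az": 0,"x": 0,"y": 0,"z": 0.008,"grip": 0}
    - {"ax": 0,"ay": 0,"az": 0,"x": 0,"y": 0,"z": 0.008,"grip": 0}
    - {"ax": 0,"ay": 0,"az": 0,"x": 0,"y": 0,"z": 0.008,"grip": 0}
    - {"ax": 0,"ay": 0,"az": 0,"x": 0,"y": 0,"z": -0.1,"grip": 0}
    - {"ax": 0,"ay": 0,"az": 0,"x": 0,"y": 0,"z": -0.25,"grip": 0}
    - {"ax": 0,"ay": 0,"az": 0,"x": 0,"y": 0,"z": -0.4,"grip": 0}
    - {"ax": 0,"ay": 0,"az": 0,"x": 0,"y": 0,"z": -0.56,"grip": 0}
    - {"ax": 0,"ay": 0,"az": 0,"x": 0,"y": 0.1,"z": -0.56,"grip": 0.5}
    - {"ax": 0,"ay": 0,"az": 0,"x": 0,"y": 0.24,"z": -0.56,"grip": 0.5}
    - {"ax": 0,"ay": 0,"az": 0,"x": 0,"y": 0.24,"z": -0.56,"grip": 0.5}

```text
time: 22.55
tcp_pos: [0.5666, -0.3338, 0.2509]
ee_rot: [2.187, 2.242, -0.004]
contact_force: [-1.3, -0.1, 0.0]
finger_gap: 0.494
```

Run:
```python
from h import *
st();hg=[.5325,-.335,.072];arc(hg,1.3,.0961,[1.9],1.3,.008)
c=cap('wrist');P=cloud(c);im=c['image'].astype(int)
m=(np.abs(P[...,0]-.56)<.05)&(np.abs(P[...,1]+.335)<.03)&(P[...,2]>.15)&(P[...,2]<.19);p=P[m];print(len(p), p.mean(0) if len(p) else '',p.max(0) if len(p) else '')
c=cap('side');P=cloud(c);m=(np.abs(P[...,0]-.56)<.03)&(np.abs(P[...,1]+.335)<.03)&(P[...,2]>.15)&(P[...,2]<.185);p=P[m];print(len(p),p.mean(0),p.min(0),p.max(0))
```

```text
22.55 tcp [ 0.5666 -0.3338  0.2509] q [-0.642  0.546  0.234  1.25  -0.004 -0.666] F [-1.31 -0.14  0.04] gap 0.494
[[-0.025, 1.0, 0.005], [1.0, 0.025, -0.008], [-0.008, 0.005, -1.0]]
1.9 [ 0.5636 -0.3343  0.1709] xyz [ 0.0009 -0.0112  0.2665] a [0.0007 0.0013 0.0003]
583 [ 0.56238701 -0.33287696  0.16624998] [ 0.57212849 -0.32807597  0.17610036]
183 [ 0.55983762 -0.33438932  0.1627513 ] [ 0.55124126 -0.33883408  0.15011405] [ 0.56974876 -0.32865864  0.17445359]
```

arm_command:
  commands:
    - {"ax": 0,"ay": 0.0013,"az": 0,"x": 0.001,"y": -0.011,"z": 0.1,"grip": 0.5}
    - {"ax": 0,"ay": 0.0013,"az": 0,"x": 0.001,"y": -0.011,"z": 0.18,"grip": 0.5}
    - {"ax": 0,"ay": 0.0013,"az": 0,"x": 0.001,"y": -0.011,"z": 0.24,"grip": 0.5}
    - {"ax": 0,"ay": 0.0013,"az": 0,"x": 0.001,"y": -0.011,"z": 0.266,"grip": 0.5}
    - {"ax": 0,"ay": 0.0013,"az": 0,"x": 0.001,"y": -0.011,"z": 0.266,"grip": 0.3}
    - {"ax": 0,"ay": 0.0013,"az": 0,"x": 0.001,"y": -0.011,"z": 0.266,"grip": 0}
    - {"ax": 0,"ay": 0.0013,"az": 0,"x": 0.001,"y": -0.011,"z": 0.266,"grip": 0}
    - {"ax": 0,"ay": 0.0013,"az": 0,"x": 0.001,"y": -0.011,"z": 0.266,"grip": 0}
    - {"ax": 0,"ay": 0.0013,"az": 0,"x": 0.001,"y": -0.011,"z": 0.266,"grip": 0}
  newtons: 20

```text
time: 23.55
tcp_pos: [0.5603, -0.3343, 0.1722]
ee_rot: [2.193, 2.246, 0.003]
contact_force: [-2.2, 1.6, 6.6]
finger_gap: 0.107
```

Run:
```python
from h import *
st();hg=[.5325,-.335,.071];s=robot.observe()
arc(hg,1.3,.0961,[1.9,1.7,1.5,1.3,1.1,.9,.7,.5,.3,.15,0],1.3,.008)
```

```text
23.55 tcp [ 0.5603 -0.3343  0.1722] q [-0.651  0.581  0.086  1.073  0.002 -0.675] F [-2.16  1.6   6.62] gap 0.107
[[-0.024, 1.0, 0.003], [1.0, 0.024, -0.0], [-0.0, 0.003, -1.0]]
1.9 [ 0.5636 -0.3343  0.1699] xyz [-0.0003  0.0108  0.0074] a [0.0004 0.     0.0002]
1.7 [ 0.5449 -0.3347  0.1743] xyz [-0.0002 -0.0515 -0.0073] a [0.0004 0.     0.0002]
1.5 [ 0.5257 -0.3352  0.1749] xyz [-1.000e-04 -1.154e-01 -9.300e-03] a [0.0004 0.     0.0002]
1.3 [ 0.5068 -0.3356  0.1716] xyz [-0.     -0.1785  0.0014] a [0.0004 0.     0.0002]
1.1 [ 0.4889 -0.336   0.1646] xyz [ 1.000e-04 -2.381e-01  2.440e-02] a [0.0004 0.     0.0002]
0.9 [ 0.4728 -0.3364  0.1543] xyz [ 1.00e-04 -2.92e-01  5.88e-02] a [0.0004 0.     0.0002]
0.7 [ 0.459  -0.3367  0.1409] xyz [ 2.000e-04 -3.380e-01  1.033e-01] a [0.0004 0.     0.0002]
0.5 [ 0.4482 -0.3369  0.1251] xyz [ 3.000e-04 -3.743e-01  1.559e-01] a [0.0004 0.     0.0002]
0.3 [ 0.4407 -0.3371  0.1074] xyz [ 3.000e-04 -3.994e-01  2.148e-01] a [0.0004 0.     0.0002]
0.15 [ 0.4375 -0.3372  0.0934] xyz [ 3.000e-04 -4.102e-01  2.616e-01] a [0.0004 0.     0.0002]
0 [ 0.4364 -0.3372  0.079 ] xyz [ 4.000e-04 -4.139e-01  3.094e-01] a [0.0004 0.     0.0002]
```

Gripped (gap 9 mm). Following the arc back down.

arm_command:
  commands:
    - {"ax": 0,"ay": 0,"az": 0,"x": 0,"y": -0.025,"z": -0.003,"grip": 0}
    - {"ax": 0,"ay": 0,"az": 0,"x": 0,"y": -0.052,"z": -0.006,"grip": 0}
    - {"ax": 0,"ay": 0,"az": 0,"x": 0,"y": -0.115,"z": -0.008,"grip": 0}
    - {"ax": 0,"ay": 0,"az": 0,"x": 0,"y": -0.178,"z": 0.002,"grip": 0}
    - {"ax": 0,"ay": 0,"az": 0,"x": 0,"y": -0.238,"z": 0.025,"grip": 0}
    - {"ax": 0,"ay": 0,"az": 0,"x": 0,"y": -0.292,"z": 0.059,"grip": 0}
    - {"ax": 0,"ay": 0,"az": 0,"x": 0,"y": -0.338,"z": 0.103,"grip": 0}
    - {"ax": 0,"ay": 0,"az": 0,"x": 0,"y": -0.374,"z": 0.156,"grip": 0}
    - {"ax": 0,"ay": 0,"az": 0,"x": 0,"y": -0.399,"z": 0.215,"grip": 0}
    - {"ax": 0,"ay": 0,"az": 0,"x": 0,"y": -0.41,"z": 0.26,"grip": 0}

```text
time: 24.55
tcp_pos: [0.4348, -0.3373, 0.0934]
ee_rot: [2.196, 2.246, -0.002]
contact_force: [-6.3, -1.3, 3.4]
finger_gap: 0.112
```

Run:
```python
from h import *
st();hg=[.5325,-.335,.072]
arc(hg,1.3,.0961,[.15,.08,0],1.3,.008)
```

```text
24.55 tcp [ 0.4348 -0.3373  0.0934] q [-0.792  0.478 -0.325  0.768 -0.001 -0.815] F [-6.25 -1.29  3.39] gap 0.112
[[-0.022, 1.0, -0.001], [1.0, 0.022, -0.001], [-0.001, -0.001, -1.0]]
0.15 [ 0.4375 -0.3372  0.0944] xyz [ 0.0004  0.009  -0.0034] a [-0.0001  0.0001 -0.    ]
0.08 [ 0.4367 -0.3372  0.0877] xyz [0.0005 0.0064 0.0189] a [-0.0001  0.0001 -0.    ]
0 [ 0.4364 -0.3372  0.08  ] xyz [0.0005 0.0054 0.0445] a [-0.0001  0.0001 -0.    ]
```

arm_command:
  commands:
    - {"ax": 0,"ay": 0,"az": 0,"x": 0,"y": 0.004,"z": 0.025,"grip": 0}
    - {"ax": 0,"ay": 0,"az": 0,"x": 0,"y": 0.004,"z": 0.045,"grip": 0}
    - {"ax": 0,"ay": 0,"az": 0,"x": 0,"y": 0.004,"z": 0.047,"grip": 0}
    - {"ax": 0,"ay": 0,"az": 0,"x": 0,"y": 0.004,"z": 0.047,"grip": 0.5}
    - {"ax": 0,"ay": 0,"az": 0,"x": 0,"y": 0.004,"z": 0.047,"grip": 0.5}
    - {"ax": 0,"ay": 0,"az": 0,"x": 0,"y": 0.004,"z": -0.05,"grip": 0.5}
    - {"ax": 0,"ay": 0,"az": 0,"x": 0,"y": 0.004,"z": -0.2,"grip": 0.5}
    - {"ax": 0,"ay": 0,"az": 0,"x": 0,"y": 0.004,"z": -0.35,"grip": 0.5}
    - {"ax": 0,"ay": 0,"az": 0,"x": 0,"y": 0.004,"z": -0.48,"grip": 0.5}
    - {"ax": 0,"ay": 0,"az": 0,"x": 0,"y": 0.004,"z": -0.48,"grip": 0.5}

```text
time: 25.55
tcp_pos: [0.4382, -0.3392, 0.2431]
ee_rot: [2.189, 2.24, -0.002]
contact_force: [1.2, -0.7, 0.1]
finger_gap: 0.501
```

Run:
```python
from h import *
st()
# pins in pairs: handle centres
u=np.array([np.cos(np.radians(7.7)),np.sin(np.radians(7.7))])
for n in ['side','scene']:
    c=cap(n);save(c,n+'s.png');np.savez(n+'4.npz',**c);P=cloud(c)
    m=(np.abs(P[...,0]-.497)<.06)&(np.abs(P[...,1]+.335)<.045)&(P[...,2]>.06)&(P[...,2]<.25);p=P[m];print(n,'over box: zmax',p[:,2].max().round(4),'median z',np.median(p[:,2]).round(4))
    im=c['image'].astype(int);nn=np.array([-u[1],u[0]])
    for f in ([.6530,-.0586],[.6335,.0894]):
        d=P[...,:2]-np.array(f);a=d@u;b=d@nn
        h=(np.abs(b)<.025)&(a<-.002)&(a>-.075)&(P[...,2]>.03)&(im.max(-1)-im.min(-1)<30)
        print('handle',h.sum(),a[h].min().round(3),a[h].max().round(3),b[h].mean().round(4),'z',P[...,2][h].max().round(3))
h=np.array([.6530,-.0586])-.025*u;print(h);go([*h,.22],D(7.7));go([*h,.0785],D(7.7))
```

```text
25.55 tcp [ 0.4382 -0.3392  0.2431] q [-7.900e-01  3.440e-01 -1.040e-01  1.113e+00 -1.000e-03 -8.130e-01] F [ 1.2  -0.69  0.1 ] gap 0.501
[[-0.023, 1.0, 0.006], [1.0, 0.023, -0.008], [-0.008, 0.006, -1.0]]
side over box: zmax 0.2498 median z 0.0748
handle 390 -0.058 -0.005 -0.0039 z 0.074
handle 342 -0.058 -0.004 -0.0043 z 0.074
scene over box: zmax 0.25 median z 0.0743
handle 436 -0.055 -0.002 -0.0082 z 0.074
handle 376 -0.055 -0.002 -0.0082 z 0.074
[ 0.62822542 -0.06194965]
xyz [0.9042 0.6595 0.0593] a [ 0.0001  0.0004 -0.0178]
xyz [0.9054 0.6591 0.531 ] a [ 0.0001  0.0004 -0.0178]
```

The guard lies shut (cover at 74 mm) and both pins are still in. Now pulling the pair0 pin.

arm_command:
  commands:
    - {"ax": 0,"ay": 0,"az": -0.018,"x": 0.904,"y": 0.66,"z": 0.06,"grip": 0.6}
    - {"ax": 0,"ay": 0,"az": -0.018,"x": 0.904,"y": 0.66,"z": 0.06,"grip": 0.6}
    - {"ax": 0,"ay": 0,"az": -0.018,"x": 0.904,"y": 0.66,"z": 0.06,"grip": 0.6}
    - {"ax": 0,"ay": 0,"az": -0.018,"x": 0.904,"y": 0.66,"z": 0.06,"grip": 0.6}
    - {"ax": 0,"ay": 0,"az": -0.018,"x": 0.904,"y": 0.66,"z": 0.06,"grip": 0.6}
    - {"ax": 0,"ay": 0,"az": -0.018,"x": 0.904,"y": 0.66,"z": 0.06,"grip": 0.6}
    - {"ax": 0,"ay": 0,"az": -0.018,"x": 0.904,"y": 0.66,"z": 0.06,"grip": 0.6}
    - {"ax": 0,"ay": 0,"az": -0.018,"x": 0.904,"y": 0.66,"z": 0.06,"grip": 0.6}
    - {"ax": 0,"ay": 0,"az": -0.018,"x": 0.904,"y": 0.66,"z": 0.06,"grip": 0.6}
    - {"ax": 0,"ay": 0,"az": -0.018,"x": 0.904,"y": 0.66,"z": 0.06,"grip": 0.6}

```text
time: 26.65
tcp_pos: [0.6275, -0.0626, 0.2188]
ee_rot: [2.066, 2.366, -0.004]
contact_force: [-0.2, 0.1, -0.1]
finger_gap: 0.6
```

Run:
```python
from h import *
st();go([.6282,-.0619,.0755],D(7.7))
```

```text
26.65 tcp [ 0.6275 -0.0626  0.2188] q [-0.214  0.513  0.094  1.153 -0.003 -0.349] F [-0.23  0.09 -0.06] gap 0.6
[[-0.135, 0.991, -0.001], [0.991, 0.135, -0.002], [-0.002, -0.001, -1.0]]
xyz [0.0032 0.0032 0.4777] a [-0.0002  0.0004  0.0001]
```

arm_command:
  commands:
    - {"ax": 0,"ay": 0,"az": 0,"x": 0.003,"y": -0.005,"z": 0.16,"grip": 0.6}
    - {"ax": 0,"ay": 0,"az": 0,"x": 0.003,"y": -0.005,"z": 0.3,"grip": 0.6}
    - {"ax": 0,"ay": 0,"az": 0,"x": 0.003,"y": -0.005,"z": 0.42,"grip": 0.6}
    - {"ax": 0,"ay": 0,"az": 0,"x": 0.003,"y": -0.005,"z": 0.478,"grip": 0.6}
    - {"ax": 0,"ay": 0,"az": 0,"x": 0.003,"y": -0.005,"z": 0.478,"grip": 0.6}
    - {"ax": 0,"ay": 0,"az": 0,"x": 0.003,"y": -0.005,"z": 0.478,"grip": 0.1}
    - {"ax": 0,"ay": 0,"az": 0,"x": 0.003,"y": -0.005,"z": 0.478,"grip": 0.1}
    - {"ax": 0,"ay": 0,"az": 0,"x": 0.003,"y": -0.005,"z": 0.478,"grip": 0.1}
    - {"ax": 0,"ay": 0,"az": 0,"x": 0.003,"y": -0.005,"z": 0.478,"grip": 0.1}
  newtons: 40

```text
time: 27.55
tcp_pos: [0.6267, -0.063, 0.0768]
ee_rot: [2.065, 2.363, -0.003]
contact_force: [-1.0, -3.7, 3.9]
finger_gap: 0.249
```

arm_command:
  commands:
    - {"ax": 0,"ay": 0,"az": 0,"x": 0,"y": -0.02,"z": 0.002,"grip": 0.1}
    - {"ax": 0,"ay": 0,"az": 0,"x": 0,"y": -0.045,"z": 0.0045,"grip": 0.1}
    - {"ax": 0,"ay": 0,"az": 0,"x": 0,"y": -0.075,"z": 0.0075,"grip": 0.1}
    - {"ax": 0,"ay": 0,"az": 0,"x": 0,"y": -0.105,"z": 0.011,"grip": 0.1}
    - {"ax": 0,"ay": 0,"az": 0,"x": 0,"y": -0.135,"z": 0.014,"grip": 0.1}

```text
time: 28.05
tcp_pos: [0.5852, -0.0683, 0.0723]
ee_rot: [2.065, 2.364, -0.003]
contact_force: [0.4, 0.3, -1.7]
finger_gap: 0.252
```

Run:
```python
from h import *
st()
```

```text
28.05 tcp [ 0.5852 -0.0683  0.0723] q [-0.239  0.564 -0.236  0.769 -0.003 -0.373] F [ 0.37  0.25 -1.72] gap 0.252
[[-0.134, 0.991, 0.001], [0.991, 0.134, -0.004], [-0.004, 0.0, -1.0]]
```

arm_command:
  commands:
    - {"ax": 0,"ay": 0,"az": 0,"x": 0,"y": -0.03,"z": 0.003,"grip": 0.1}
    - {"ax": 0,"ay": 0,"az": 0,"x": 0,"y": -0.065,"z": 0.006,"grip": 0.1}
    - {"ax": 0,"ay": 0,"az": 0,"x": 0,"y": -0.1,"z": 0.008,"grip": 0.1}
    - {"ax": 0,"ay": 0,"az": 0,"x": 0,"y": -0.13,"z": 0.008,"grip": 0.1}
    - {"ax": 0,"ay": 0,"az": 0,"x": 0,"y": -0.13,"z": 0.008,"grip": 0.1}
    - {"ax": 0,"ay": 0,"az": 0,"x": 0,"y": -0.13,"z": -0.15,"grip": 0.1}
    - {"ax": 0,"ay": 0,"az": 0,"x": 0,"y": -0.13,"z": -0.3,"grip": 0.1}
    - {"ax": 0,"ay": 0,"az": 0,"x": 0,"y": -0.13,"z": -0.4,"grip": 0.1}
    - {"ax": 0,"ay": 0,"az": 0,"x": 0,"y": -0.13,"z": -0.4,"grip": 0.1}

```text
time: 28.95
tcp_pos: [0.5494, -0.0738, 0.1969]
ee_rot: [2.06, 2.358, 0.002]
contact_force: [0.9, -0.3, -1.0]
finger_gap: 0.251
```

Run:
```python
from h import *
st()
# tray outline from several clouds
for n in ['w3','scene4','side4']:
    P=cloud(dict(np.load(n+'.npz')));m=(np.abs(P[...,0]-.5)<.12)&(P[...,1]>.2)&(P[...,1]<.48)&(P[...,2]>.017)&(P[...,2]<.028)
    p=P[m];r=cv2.minAreaRect(p[:,:2].astype(np.float32)*1000);print(n,len(p),np.round(r[0],1),np.round(r[1],1),round(r[2],1))
go([.47,.372,.19],D(-2));go([.47,.372,.032],D(-2))
```

```text
28.95 tcp [ 0.5494 -0.0738  0.1969] q [-0.264  0.376 -0.184  1.002 -0.003 -0.399] F [ 0.85 -0.33 -0.96] gap 0.251
[[-0.134, 0.991, 0.009], [0.991, 0.134, -0.006], [-0.007, 0.008, -1.0]]
w3 3676 [498.3 331.4] [191.  169.8] 85.9
scene4 517 [500.6 332.4] [207.6 173.3] 85.3
side4 561 [496.9 335.4] [205.9 172.1] 86.1
xyz [ 1.5083 -0.0626  0.0125] a [0.0013 0.001  0.027 ]
xyz [ 1.5118 -0.0667  0.5392] a [0.0013 0.001  0.027 ]
```

arm_command:
  commands:
    - {"ax": 0,"ay": 0,"az": 0.03,"x": 0.9,"y": -0.06,"z": 0,"grip": 0.1}
    - {"ax": 0,"ay": 0,"az": 0.03,"x": 0.9,"y": -0.06,"z": 0,"grip": 0.1}
    - {"ax": 0,"ay": 0,"az": 0.03,"x": 0.9,"y": -0.06,"z": 0,"grip": 0.1}
    - {"ax": 0,"ay": 0,"az": 0.03,"x": 0.9,"y": -0.06,"z": 0,"grip": 0.1}
    - {"ax": 0,"ay": 0,"az": 0.03,"x": 0.9,"y": -0.06,"z": 0,"grip": 0.1}
    - {"ax": 0,"ay": 0,"az": 0.03,"x": 0.9,"y": -0.06,"z": 0,"grip": 0.1}
    - {"ax": 0,"ay": 0,"az": 0.03,"x": 0.9,"y": -0.06,"z": 0,"grip": 0.1}
    - {"ax": 0,"ay": 0,"az": 0.03,"x": 0.9,"y": -0.06,"z": 0,"grip": 0.1}

```text
time: 29.75
tcp_pos: [0.495, 0.1915, 0.1943]
ee_rot: [2.271, 2.156, 0.003]
contact_force: [1.5, -0.6, -0.7]
finger_gap: 0.246
```

Run:
```python
from h import *
st()
go([.4724,.3749,.1],D(-4));go([.4724,.3749,.032],D(-4))
```

```text
29.75 tcp [0.495  0.1915 0.1943] q [ 0.236  0.338 -0.248  0.979 -0.008  0.288] F [ 1.47 -0.58 -0.65] gap 0.246
[[0.052, 0.999, 0.008], [0.999, -0.052, -0.006], [-0.006, 0.008, -1.0]]
xyz [ 0.6082 -0.1098  0.3101] a [0.0013 0.0009 0.0028]
xyz [ 0.6095 -0.1117  0.5367] a [0.0013 0.0009 0.0028]
```

arm_command:
  commands:
    - {"ax": 0.001,"ay": 0.001,"az": 0.003,"x": 0.3,"y": -0.11,"z": 0,"grip": 0.1}
    - {"ax": 0.001,"ay": 0.001,"az": 0.003,"x": 0.609,"y": -0.111,"z": 0,"grip": 0.1}
    - {"ax": 0.001,"ay": 0.001,"az": 0.003,"x": 0.609,"y": -0.111,"z": 0.1,"grip": 0.1}
    - {"ax": 0.001,"ay": 0.001,"az": 0.003,"x": 0.609,"y": -0.111,"z": 0.2,"grip": 0.1}
    - {"ax": 0.001,"ay": 0.001,"az": 0.003,"x": 0.609,"y": -0.111,"z": 0.3,"grip": 0.1}
    - {"ax": 0.001,"ay": 0.001,"az": 0.003,"x": 0.609,"y": -0.111,"z": 0.4,"grip": 0.1}
    - {"ax": 0.001,"ay": 0.001,"az": 0.003,"x": 0.609,"y": -0.111,"z": 0.47,"grip": 0.1}
    - {"ax": 0.001,"ay": 0.001,"az": 0.003,"x": 0.609,"y": -0.111,"z": 0.51,"grip": 0.1}
    - {"ax": 0.001,"ay": 0.001,"az": 0.003,"x": 0.609,"y": -0.111,"z": 0.522,"grip": 0.1}
    - {"ax": 0.001,"ay": 0.001,"az": 0.003,"x": 0.609,"y": -0.111,"z": 0.522,"grip": 0.1}

```text
time: 30.75
tcp_pos: [0.4732, 0.3741, 0.0367]
ee_rot: [2.3, 2.139, 0.003]
contact_force: [0.1, 0.1, -0.3]
finger_gap: 0.248
```

Run:
```python
from h import *
st()
```

```text
30.75 tcp [0.4732 0.3741 0.0367] q [ 0.548  0.629 -0.227  0.712 -0.001  0.62 ] F [ 0.13  0.06 -0.27] gap 0.248
[[0.072, 0.997, 0.002], [0.997, -0.072, 0.001], [0.001, 0.002, -1.0]]
```

arm_command:
  commands:
    - {"ax": 0,"ay": 0,"az": 0,"x": 0,"y": 0,"z": 0.008,"grip": 0.1}
    - {"ax": 0,"ay": 0,"az": 0,"x": 0,"y": 0,"z": 0.008,"grip": 0.35}
    - {"ax": 0,"ay": 0,"az": 0,"x": 0,"y": 0,"z": 0.008,"grip": 0.5}
    - {"ax": 0,"ay": 0,"az": 0,"x": 0,"y": 0,"z": 0.008,"grip": 0.5}
    - {"ax": 0,"ay": 0,"az": 0,"x": 0,"y": 0,"z": -0.1,"grip": 0.5}
    - {"ax": 0,"ay": 0,"az": 0,"x": 0,"y": 0,"z": -0.25,"grip": 0.5}
    - {"ax": 0,"ay": 0,"az": 0,"x": 0,"y": 0,"z": -0.4,"grip": 0.5}
    - {"ax": 0,"ay": 0,"az": 0,"x": 0,"y": 0,"z": -0.55,"grip": 0.5}
    - {"ax": 0,"ay": 0,"az": 0,"x": 0,"y": 0,"z": -0.6,"grip": 0.5}
    - {"ax": 0,"ay": 0,"az": 0,"x": 0,"y": 0,"z": -0.6,"grip": 0.5}

```text
time: 31.75
tcp_pos: [0.4742, 0.3748, 0.2199]
ee_rot: [2.299, 2.138, 0.012]
contact_force: [0.5, 0.5, -0.7]
finger_gap: 0.501
```

Run:
```python
from h import *
st();go([.6075,.0861,.2],D(7.7))
c=cap('side');P=cloud(c);u=np.array([np.cos(np.radians(7.7)),np.sin(np.radians(7.7))]);nn=np.array([-u[1],u[0]]);im=c['image'].astype(int)
f=[.6335,.0894];d=P[...,:2]-np.array(f);a=d@u;b=d@nn
h=(np.abs(b)<.025)&(a<-.002)&(a>-.075)&(P[...,2]>.03)&(im.max(-1)-im.min(-1)<30)
print('handle',h.sum(),a[h].min().round(3),a[h].max().round(3),b[h].mean().round(4),'z',P[...,2][h].max().round(3))
```

```text
31.75 tcp [0.4742 0.3748 0.2199] q [ 5.480e-01  4.550e-01  3.000e-03  1.111e+00 -1.000e-03  6.200e-01] F [ 0.46  0.48 -0.73] gap 0.501
[[0.072, 0.997, 0.007], [0.997, -0.072, 0.003], [0.004, 0.007, -1.0]]
xyz [-0.928   0.5121  0.066 ] a [ 0.0011 -0.0005 -0.0329]
handle 340 -0.058 -0.003 -0.0044 z 0.073
```

arm_command:
  commands:
    - {"ax": 0.001,"ay": 0,"az": -0.033,"x": -0.928,"y": 0.512,"z": 0.066,"grip": 0.6}
    - {"ax": 0.001,"ay": 0,"az": -0.033,"x": -0.928,"y": 0.512,"z": 0.066,"grip": 0.6}
    - {"ax": 0.001,"ay": 0,"az": -0.033,"x": -0.928,"y": 0.512,"z": 0.066,"grip": 0.6}
    - {"ax": 0.001,"ay": 0,"az": -0.033,"x": -0.928,"y": 0.512,"z": 0.066,"grip": 0.6}
    - {"ax": 0.001,"ay": 0,"az": -0.033,"x": -0.928,"y": 0.512,"z": 0.066,"grip": 0.6}
    - {"ax": 0.001,"ay": 0,"az": -0.033,"x": -0.928,"y": 0.512,"z": 0.066,"grip": 0.6}
    - {"ax": 0.001,"ay": 0,"az": -0.033,"x": -0.928,"y": 0.512,"z": 0.066,"grip": 0.6}
    - {"ax": 0.001,"ay": 0,"az": -0.033,"x": -0.928,"y": 0.512,"z": 0.066,"grip": 0.6}
    - {"ax": 0.001,"ay": 0,"az": -0.033,"x": -0.928,"y": 0.512,"z": 0.066,"grip": 0.6}

```text
time: 32.7
tcp_pos: [0.6056, 0.0854, 0.1963]
ee_rot: [-2.064, -2.362, 0.003]
contact_force: [-0.3, 1.1, -0.5]
finger_gap: 0.603
```

Run:
```python
from h import *
st();go([.6075,.0861,.0755],D(7.7))
```

```text
32.7 tcp [0.6056 0.0854 0.1963] q [ 2.000e-02  4.930e-01  1.000e-03  1.084e+00  2.000e-03 -1.140e-01] F [-0.26  1.06 -0.46] gap 0.603
[[-0.134, 0.991, -0.005], [0.991, 0.134, 0.002], [0.002, -0.005, -1.0]]
xyz [0.0006 0.0086 0.4026] a [-0.0007 -0.0004 -0.0001]
```

arm_command:
  commands:
    - {"ax": 0,"ay": 0,"az": 0,"x": 0.001,"y": 0.006,"z": 0.15,"grip": 0.6}
    - {"ax": 0,"ay": 0,"az": 0,"x": 0.001,"y": 0.006,"z": 0.28,"grip": 0.6}
    - {"ax": 0,"ay": 0,"az": 0,"x": 0.001,"y": 0.006,"z": 0.36,"grip": 0.6}
    - {"ax": 0,"ay": 0,"az": 0,"x": 0.001,"y": 0.006,"z": 0.403,"grip": 0.6}
    - {"ax": 0,"ay": 0,"az": 0,"x": 0.001,"y": 0.006,"z": 0.403,"grip": 0.6}
    - {"ax": 0,"ay": 0,"az": 0,"x": 0.001,"y": 0.006,"z": 0.403,"grip": 0.1}
    - {"ax": 0,"ay": 0,"az": 0,"x": 0.001,"y": 0.006,"z": 0.403,"grip": 0.1}
    - {"ax": 0,"ay": 0,"az": 0,"x": 0.001,"y": 0.006,"z": 0.403,"grip": 0.1}
    - {"ax": 0,"ay": 0,"az": 0,"x": 0.001,"y": 0.006,"z": 0.403,"grip": 0.1}
  newtons: 40

```text
time: 33.6
tcp_pos: [0.6079, 0.0863, 0.0769]
ee_rot: [-2.066, -2.363, -0.0]
contact_force: [-1.1, 0.5, 7.3]
finger_gap: 0.244
```

arm_command:
  commands:
    - {"ax": 0,"ay": 0,"az": 0,"x": 0,"y": -0.02,"z": 0.002,"grip": 0.1}
    - {"ax": 0,"ay": 0,"az": 0,"x": 0,"y": -0.045,"z": 0.0045,"grip": 0.1}
    - {"ax": 0,"ay": 0,"az": 0,"x": 0,"y": -0.075,"z": 0.0075,"grip": 0.1}
    - {"ax": 0,"ay": 0,"az": 0,"x": 0,"y": -0.105,"z": 0.011,"grip": 0.1}
    - {"ax": 0,"ay": 0,"az": 0,"x": 0,"y": -0.135,"z": 0.014,"grip": 0.1}

```text
time: 34.1
tcp_pos: [0.5664, 0.0807, 0.0725]
ee_rot: [-2.065, -2.362, 0.001]
contact_force: [-0.3, -0.3, -0.5]
finger_gap: 0.244
```

arm_command:
  commands:
    - {"ax": 0,"ay": 0,"az": 0,"x": 0,"y": -0.03,"z": 0.003,"grip": 0.1}
    - {"ax": 0,"ay": 0,"az": 0,"x": 0,"y": -0.065,"z": 0.006,"grip": 0.1}
    - {"ax": 0,"ay": 0,"az": 0,"x": 0,"y": -0.1,"z": 0.008,"grip": 0.1}
    - {"ax": 0,"ay": 0,"az": 0,"x": 0,"y": -0.13,"z": 0.008,"grip": 0.1}
    - {"ax": 0,"ay": 0,"az": 0,"x": 0,"y": -0.13,"z": 0.008,"grip": 0.1}
    - {"ax": 0,"ay": 0,"az": 0,"x": 0,"y": -0.13,"z": -0.15,"grip": 0.1}
    - {"ax": 0,"ay": 0,"az": 0,"x": 0,"y": -0.13,"z": -0.3,"grip": 0.1}
    - {"ax": 0,"ay": 0,"az": 0,"x": 0,"y": -0.13,"z": -0.4,"grip": 0.1}
    - {"ax": 0,"ay": 0,"az": 0,"x": 0,"y": -0.13,"z": -0.4,"grip": 0.1}

```text
time: 35.0
tcp_pos: [0.531, 0.0753, 0.1971]
ee_rot: [2.066, 2.364, 0.008]
contact_force: [0.2, 0.6, -1.4]
finger_gap: 0.246
```

Run:
```python
from h import *
st();go([.4668,.2951,.16],D(-4));go([.4668,.2951,.0355],D(-4))
```

```text
35.0 tcp [0.531  0.0753 0.1971] q [ 0.003  0.346 -0.228  0.992  0.002 -0.131] F [ 0.24  0.63 -1.44] gap 0.246
[[-0.134, 0.991, 0.005], [0.991, 0.134, 0.002], [0.002, 0.005, -1.0]]
xyz [ 0.7545 -0.1149  0.1241] a [ 0.0008 -0.0003  0.0325]
xyz [ 0.7539 -0.1171  0.5391] a [ 0.0008 -0.0003  0.0325]
```

arm_command:
  commands:
    - {"ax": 0.001,"ay": 0,"az": 0.0325,"x": 0.754,"y": -0.115,"z": 0.05,"grip": 0.1}
    - {"ax": 0.001,"ay": 0,"az": 0.0325,"x": 0.754,"y": -0.115,"z": 0.05,"grip": 0.1}
    - {"ax": 0.001,"ay": 0,"az": 0.0325,"x": 0.754,"y": -0.115,"z": 0.05,"grip": 0.1}
    - {"ax": 0.001,"ay": 0,"az": 0.0325,"x": 0.754,"y": -0.115,"z": 0.05,"grip": 0.1}
    - {"ax": 0.001,"ay": 0,"az": 0.0325,"x": 0.754,"y": -0.115,"z": 0.1,"grip": 0.1}
    - {"ax": 0.001,"ay": 0,"az": 0.0325,"x": 0.754,"y": -0.115,"z": 0.1,"grip": 0.1}
    - {"ax": 0.001,"ay": 0,"az": 0.0325,"x": 0.754,"y": -0.115,"z": 0.15,"grip": 0.1}
    - {"ax": 0.001,"ay": 0,"az": 0.0325,"x": 0.754,"y": -0.116,"z": 0.25,"grip": 0.1}
    - {"ax": 0.001,"ay": 0,"az": 0.0325,"x": 0.754,"y": -0.116,"z": 0.33,"grip": 0.1}
    - {"ax": 0.001,"ay": 0,"az": 0.0325,"x": 0.754,"y": -0.116,"z": 0.33,"grip": 0.1}

```text
time: 36.0
tcp_pos: [0.4648, 0.2934, 0.095]
ee_rot: [-2.296, -2.139, 0.008]
contact_force: [0.1, -1.5, -1.3]
finger_gap: 0.243
```

Run:
```python
from h import *
st();go([.4668,.2951,.0355],D(-4))
```

```text
36.0 tcp [0.4648 0.2934 0.095 ] q [ 0.429  0.479 -0.318  0.78   0.002  0.5  ] F [ 0.07 -1.47 -1.29] gap 0.243
[[0.071, 0.997, -0.007], [0.998, -0.071, -0.001], [-0.001, -0.007, -1.0]]
xyz [0.0062 0.0076 0.1984] a [-0.001   0.0002 -0.0001]
```

arm_command:
  commands:
    - {"ax": 0,"ay": 0,"az": 0,"x": 0.006,"y": 0.007,"z": 0.08,"grip": 0.1}
    - {"ax": 0,"ay": 0,"az": 0,"x": 0.006,"y": 0.007,"z": 0.14,"grip": 0.1}
    - {"ax": 0,"ay": 0,"az": 0,"x": 0.006,"y": 0.007,"z": 0.18,"grip": 0.1}
    - {"ax": 0,"ay": 0,"az": 0,"x": 0.006,"y": 0.007,"z": 0.2,"grip": 0.1}
    - {"ax": 0,"ay": 0,"az": 0,"x": 0.006,"y": 0.007,"z": 0.2,"grip": 0.1}
    - {"ax": 0,"ay": 0,"az": 0,"x": 0.006,"y": 0.007,"z": 0.2,"grip": 0.35}
    - {"ax": 0,"ay": 0,"az": 0,"x": 0.006,"y": 0.007,"z": 0.2,"grip": 0.5}
    - {"ax": 0,"ay": 0,"az": 0,"x": 0.006,"y": 0.007,"z": 0.2,"grip": 0.5}
    - {"ax": 0,"ay": 0,"az": 0,"x": 0.006,"y": 0.007,"z": 0.1,"grip": 0.5}
    - {"ax": 0,"ay": 0,"az": 0,"x": 0.006,"y": 0.007,"z": -0.05,"grip": 0.5}

```text
time: 37.0
tcp_pos: [0.4653, 0.2943, 0.109]
ee_rot: [-2.294, -2.138, 0.016]
contact_force: [1.7, 0.0, 0.6]
finger_gap: 0.5
```

arm_command:
  commands:
    - {"ax": 0,"ay": 0,"az": 0,"x": 0,"y": 0,"z": -0.15,"grip": 0.5}
    - {"ax": 0,"ay": 0,"az": 0,"x": 0,"y": 0,"z": -0.3,"grip": 0.5}
    - {"ax": 0,"ay": 0,"az": 0,"x": 0,"y": 0.1,"z": -0.45,"grip": 0.5}
    - {"ax": 0,"ay": 0,"az": 0,"x": 0.15,"y": 0.25,"z": -0.5,"grip": 0.5}
    - {"ax": 0,"ay": 0,"az": 0,"x": 0.15,"y": 0.35,"z": -0.5,"grip": 0.5}
    - {"ax": 0,"ay": 0,"az": 0,"x": 0.15,"y": 0.35,"z": -0.5,"grip": 0.5}

```text
time: 37.6
tcp_pos: [0.5795, 0.3331, 0.257]
ee_rot: [-2.296, -2.138, 0.011]
contact_force: [-0.6, -0.2, -1.7]
finger_gap: 0.498
```

Run:
```python
from h import *
st()
w=cap('wrist');save(w,'w9.png');c=cap('scene');s=cap('side')
cv2.imwrite('pics/end.png',cv2.cvtColor(np.hstack([cv2.resize(w['image'],(400,300)),cv2.resize(c['image'],(400,300))]),cv2.COLOR_RGB2BGR))
P=cloud(w);yw=np.radians(-4);u=np.array([np.cos(yw),np.sin(yw)]);n=np.array([-u[1],u[0]]);d=P[...,:2]-np.array([.4985,.333]);a=d@u;b=d@n;im=w['image'].astype(int)
m=(np.abs(a)<.078)&(np.abs(b)<.093)&(P[...,2]>.009)&(P[...,2]<.05)
for q in (b>0,b<0):
    k=m&q;print(k.sum(),'a',a[k].min().round(3),a[k].max().round(3),'b',b[k].min().round(3),b[k].max().round(3),'z',P[...,2][k].max().round(3))
for nm,k in(('scene',c),('side',s)):
    Q=cloud(k);o=cloud(dict(np.load(nm+'0.npz')));bx=(np.abs(Q[...,0]-.497)<.045)&(np.abs(Q[...,1]+.335)<.03)&(Q[...,2]>.06)
    print(nm,'guard z',np.percentile(Q[...,2][bx],[5,50,95]).round(4))
    # bystander shift check: depth change mask
    ch=np.abs(k['range_z']-np.load(nm+'0.npz')['range_z'])>.012
    nn,L,S,C=cv2.connectedComponentsWithStats(ch.astype(np.uint8))
    print([(S[i,4],C[i].round().tolist()) for i in range(1,nn) if S[i,4]>60])
```

```text
37.6 tcp [0.5795 0.3331 0.257 ] q [0.412 0.582 0.312 1.309 0.002 0.483] F [-0.59 -0.22 -1.65] gap 0.498
[[0.071, 0.997, -0.008], [0.997, -0.071, -0.002], [-0.002, -0.008, -1.0]]
3883 a -0.055 0.056 b 0.001 0.052 z 0.03
817 a -0.078 0.077 b -0.093 -0.0 z 0.028
scene guard z [0.0714 0.0742 0.0775]
[(np.int32(13687), [79.0, 60.0]), (np.int32(6567), [372.0, 38.0]), (np.int32(1201), [502.0, 70.0]), (np.int32(66), [158.0, 61.0]), (np.int32(165), [570.0, 76.0]), (np.int32(74), [593.0, 85.0]), (np.int32(107), [629.0, 88.0]), (np.int32(64), [556.0, 95.0]), (np.int32(172), [595.0, 100.0]), (np.int32(324), [631.0, 133.0]), (np.int32(562), [369.0, 167.0]), (np.int32(118), [633.0, 172.0]), (np.int32(121), [605.0, 186.0]), (np.int32(62), [623.0, 208.0]), (np.int32(368), [310.0, 222.0]), (np.int32(494), [248.0, 319.0])]
side guard z [0.0733 0.0749 0.0779]
[(np.int32(6523), [258.0, 53.0]), (np.int32(64), [277.0, 4.0]), (np.int32(1511), [7.0, 71.0]), (np.int32(61), [344.0, 58.0]), (np.int32(103), [333.0, 63.0]), (np.int32(136), [368.0, 104.0]), (np.int32(62), [184.0, 110.0]), (np.int32(76), [389.0, 147.0]), (np.int32(4307), [26.0, 220.0]), (np.int32(527), [207.0, 194.0]), (np.int32(425), [246.0, 246.0]), (np.int32(640), [353.0, 323.0])]
```

View pics/end.png

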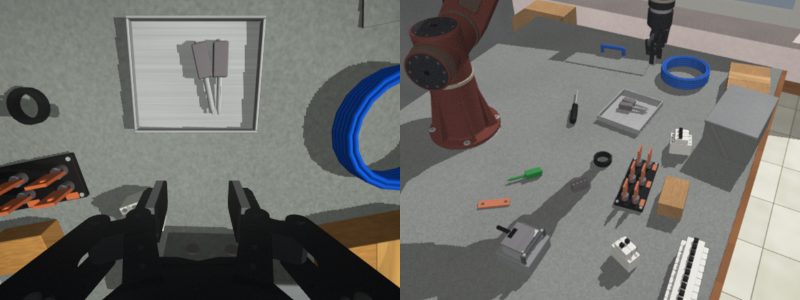

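The closing view shows both grey pins side by side in the tray at (210,58) and (220,58). They span tray x -55 to +56 mm and y 0 to +52 mm, wholly inside. The guard lies shut, and the only depth changes are the arm, the pins' start places and the tray. Handing in.

Run:
```python
from h import *
robot.close_job();st()
```

```text
the job is handed in; nothing more can be done
the job is handed in; nothing more can be done
```

The job is done and handed in, at about 38 s on the robot's clock. I had no verdict back, so this rests on my own last checks.

- **Pins in:** two pins were on the bench. I pushed them through the right-hand and left-hand pairs until the handles met the front flags and let go. The tips showed about 56 mm past the front faces.
- **Guard and button:** I flipped the guard to its stop; the slope in the camera view matched 1.9 rad. The button went down to a firm stop, its force rising from 5 to 9 N while the fingers stood still. Then I shut the guard again.
- **Pins out:** I pulled both pins and laid them in the tray.

**Last checks**
- Guard cover level at about 74 mm, so shut. The button under it was not checked again.
- Both pins wholly inside the tray, handle tops at most 30 mm high.
- No depth change at any bystander in the scene or side view, and the gripper was clear of everything.

**One disagreement:** I set the pins down about 80 mm apart, but at the end they lay next to each other. One was probably knocked aside as the task warned. Both were still well inside the tray, so I left them.

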